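Unload the instrument steriliser into the drawer

TASK

The steriliser has finished. With the tray hook, reach in under its hood, catch the eye of the tray and draw the tray out to its stop; also pull the top drawer of the white drawer unit out to its stop, and with both fully out move every steel case from the tray into that drawer, each lying flat on the drawer's floor and none on top of another. Shut the drawer, use the hook to push the empty tray fully home again, and finish with the whole hook lying on its green mat; leave the pots, the jar and the slide box standing where they are.

Things in the scene. Friction and masses are not known exactly. Their poses are not given: they have to be found in the camera images.
- steriliser: White hot-air steriliser, 320 deep x 360 wide x 225 high, fixed. Origin: centre of its underside; -x is its front, +z up. Its front is the plane x = -160. The chamber's mouth is 270 wide, from z = 30 to 155; over it is the hood, z = 155 to 225, which hides the tray and its eye when home.
- door_leaf (a point): Middle of the upper face of the steriliser's drop-down door, which lies open and level before the mouth, fixed, and stays so: 275 wide (y) x 140 (x), upper face 35 above the bench. Axes as the steriliser's. The mouth is 72 from here, towards +x.
- tray (a joint): How far the steriliser's tray is drawn out, m: 0 fully home, 0.21 at its stop. It slides level towards the steriliser's -x, with about 1.5 N of friction, and stays where it is left.
- tray_eye (a point): Middle of the eye: a level loop of 6 mm wire on the middle of the tray's front wall, 53 above the bench, sticking out 37. Clear opening 38 wide (y) x 31 deep (x), open from above: from the front bar's inside, 15.5 before this point (-x), to the tray's wall, 15.5 behind it (+x). Moves with the tray; axes as the steriliser's. Tray home: it is 54.5 behind the mouth, under the hood.
- tray_floor (a point): Middle of the tray's floor, upper face, 45 above the bench; axes as the steriliser's, moves with the tray. The tray is aluminium, 200 long (x) x 256 wide (y), walls 4 thick, rising 22 above the floor. At its stop the tray's front 140 mm stand outside the mouth.
- unit_front (a point): White drawer unit, 240 deep x 280 wide x 165 high, fixed: this point is the middle of the upper edge of its front, 165 above the bench; its axes: -x out of the front, +y across, +z up. Two grey drawer fronts one over the other; only the upper drawer is used (the lower does not open).
- drawer (a joint): How far the upper drawer is open, m: 0 shut, 0.16 at its stop. It slides level towards the unit's -x, with about 1.5 N of friction, and stays where it is left.
- drawer_handle (a point): Middle of the upper drawer's handle, a level steel bar 10 thick and 110 long (along y), 42 out from the drawer's front (37 clear behind it), 132 above the bench, 33 below the unit's top. Moves with the drawer; axes as unit_front's.
- drawer_in (a point): Point on the upper drawer's inner floor (upper face, 94 above the bench), half-way across, 50 behind the inner side of its front panel; moves with the drawer, axes as unit_front's. The inside is 191 long (x from -50 to 141) x 232 wide (y); side walls rise 45 above the floor, the front panel 57. At its stop the inside stands out of the unit as far as x = 94.
- mat: Green mat, 320 (x) x 130 (y) x 3 thick, flat on the bench, fixed. Origin: centre of its underside.
- hook_grip (a point): Tray hook: middle of its black handle, a bar 110 long (x), 24 wide (y), 22 high. +x runs to its tip, +z up. At each end of the handle is a red guard plate 5 thick, 62 wide, 46 high; the tool stands on their lower edges, 24 below this point. From the front guard an 8 mm steel rod runs on level and bends straight down 180 before this point. 0.2 kg.
- hook_tip (a point): The hook's tip: 180 before hook_grip (+x) and 18 below it; the down-turned end is 8 thick, and its rounded end reaches 4 below this point. Axes as hook_grip's.
- case1_mid (a point): Steel instrument case, 110 long (x) x 30 wide (y) x 34 high (z), about 0.14 kg, with a blue patch on its lid: its centre. Starts on the steriliser's tray, lying along the tray's x, about 55 between neighbours. Absent (None) in some starts.
- case2_mid (a point): Steel instrument case, 110 long (x) x 30 wide (y) x 34 high (z), about 0.14 kg, with a blue patch on its lid: its centre. Starts on the steriliser's tray, lying along the tray's x, about 55 between neighbours. Absent (None) in some starts.
- case3_mid (a point): Steel instrument case, 110 long (x) x 30 wide (y) x 34 high (z), about 0.14 kg, with a blue patch on its lid: its centre. Starts on the steriliser's tray, lying along the tray's x, about 55 between neighbours. Absent (None) in some starts.
- case4_mid (a point): Steel instrument case, 110 long (x) x 30 wide (y) x 34 high (z), about 0.14 kg, with a blue patch on its lid: its centre. Starts on the steriliser's tray, lying along the tray's x, about 55 between neighbours. Absent (None) in some starts.
- pot_a: Clear specimen pot with a red cap, 48 across, 65 high. Leave alone. Origin: centre of its underside.
- pot_b: White specimen pot with a yellow cap, 48 across, 65 high. Leave alone. Origin: centre of its underside.
- slide_box: Blue box for microscope slides, 100 x 75 x 34 high. Leave alone. Origin: centre of its underside.
- stain_jar: Amber jar with a black cap, 52 across, 85 high. Leave alone. Origin: centre of its underside.

How it is judged:
By the outcome, as a careful person would: the job done as asked, in the order asked, and still so for the second after the job is handed in, with the robot touching nothing.
Of case1, case2, case3, case4 only 2 to 4 are there at a start; the rules pass over those that are not, and their reading is None.
At some moment in a run one of hook may be knocked a few centimetres aside while the robot is not near it.
Once in a run the grip may slacken for a moment while it holds something.
It also fails if it takes over 210 s, if anything falls off the work surface, if the arm or the gripper's body presses on something with over 40 N, if the wrist force passes 120 N, or if a joint passes its speed limit or range.

ROBOT

A 6-joint arm with a two-finger parallel gripper is mounted at the origin on the work surface. World frame = base frame: x ahead of the robot, y to its left, z up, the work surface at z = 0. Lengths are in m, angles in degrees, forces in N, time in s.
With the tool pointing down it reaches from about 0.25 to 0.725 m from the base axis. Payload 9.7 kg.
Tool frame: the origin (TCP) lies midway between the tips of the shut fingers; the grasp point (between the pads) lies 19 mm behind it; z points along the fingers, y is the direction in which the jaws open and shut (so a half turn about z gives the same grasp; the last joint's range is limited). The gripper opens to 85 mm and grips with 20 to 120 N. Pads are 22 mm wide; open, the fingers measure 114 mm over their backs; the gripper's body (76 mm by 85 mm) begins 54 mm behind the grasp point. The pads swing forward as they close: fully open they stand 13 mm farther back than shut.
Start: joints at [75.63, 4.979, 10.078, 95.1, 0, 90], TCP at [0.136, 0.533, 0.203] pointing down, gripper open.
Joint ranges: [-179.16, 179.16], [-48.56, 103.87], [-65.8, 70.77], [-126.05, 130.52], [-82.76, 87.17], [-180, 180]. Speed limits (degrees/s): [127.2, 127.2, 147.25, 180, 180, 180].

INTERFACE

Orientations are given as [roll, pitch, yaw] about the fixed x, y, z axes, in that order (R = Rz(yaw) Ry(pitch) Rx(roll)).
In Python, from workcell import get_obs, camera, get_calibration, job_done gives the robot as it stands.
- The arm moves only by the tool play_rows, never from a script. Its argument "commands" is text: rows parted by semicolons, each of 5 numbers parted by spaces: the opening, from 0 (shut) to 1 (fully open), then the shift along the world's x, y, z in mm, then the turn about the world's z in degrees. A call has 1 to 10 rows; each row is the pose to reach, as a shift and turn from the pose commanded when the call began; what a row does not reach only later rows make up. A row lasts 1/12 s, in which the tool goes at most 41.7 mm and 7.16 degrees, less where a joint would pass 70% of its speed; a pose out of reach is approached as far as the arm can. A call with a gripper value outside its range is refused whole. The fingers move at their own pace and stop on an object; "force" is the grip in N (left out, the last holds). Time passes only in rows, so rows that repeat a pose let the fingers close. It gives the time, the measured TCP pose, the force and the opening at its end, in the units of the state.
- get_obs(): the state, without advancing time (a new reading comes with each control period).
- camera(name): name is "scene" or "top"; returns the picture (400x640x3 uint8, red, green, blue); there is no depth.
- get_calibration(name): a dict with "fx", "fy", "cx", "cy" (pixels), "k1" (the pictures are not rectified: a ray, as slopes to the right and down, at radius r is drawn at 1 + k1 r^2 times it, then the intrinsics apply), "eye" and "attitude" of the camera in the world. Camera axes: x right, y down, z forward; pixel columns grow to the right and rows downward; lengths in m; the calibration is good to about 2 mm. A picture is of the moment at which its call begins. get_calibration takes no time and is no camera call.
- job_done(): hands the job in, once; it reports no verdict.
The state is a dict: "time": time; "q": joint angles; "qd": joint speeds; "joint_efforts": joint torques, N m; "ee_pos": TCP position; "tcp_rot": TCP orientation; "wrist_force": force on the tool from outside, world axes, zero at the start; "torque": the same for the moment, N m; "opening": finger opening in m.
Only numpy, scipy, OpenCV 4.12 (cv2) and the standard library are available. Lean on these libraries where they do the work, as an engineer would, in place of code of your own. Each camera call takes 0.05 s, during which the arm holds its last target.

## Working session

There is one attempt and no reset: what is moved stays moved. The work goes in short steps, Python scripts to look and compute and a tool call to move; the robot and the scene stay as the last step left them, time stands still between calls to the robot, and variables do not carry over. Pictures are saved under pics/ and viewed, and the job is handed in when it is done.

Besides the shell and the picture viewer there is one more tool, called after "Emit:" as name(argument=value, ...) on one line, values as JSON. play_rows: Moves the arm, as the interface text tells. Its arguments: {"type":"object","properties":{"commands":{"type":"string"},"force":{"type":"number"}},"required":["commands"]}

```bash
ls; mkdir -p pics; python3 - <<'E'
from workcell import *
import cv2
for n in ("scene","top"):
    im=camera(n); cv2.imwrite(f"pics/{n}0.png",im[:,:,::-1]); print(n,get_calibration(n))
print(get_obs())
E
```

```text
pics
scene {'fx': 448.6464658810639, 'fy': 448.6464658810639, 'cx': 322.9227982242194, 'cy': 201.9266119146985, 'k1': -0.060202049814907316, 'eye': array([ 0.19540409, -0.04120994,  1.24276317]), 'attitude': array([-160.41481211,    0.3046846 ,  -75.52438215])}
top {'fx': 496.3921754429602, 'fy': 496.3921754429602, 'cx': 318.13213263450507, 'cy': 197.58932692583053, 'k1': -0.12811553549547397, 'eye': array([0.23026688, 0.03478842, 1.68227266]), 'attitude': array([-1.67228327e+02, -5.13832004e-02, -8.63992246e+01])}
{'time': 0.1, 'q': array([ 7.56300769e+01,  5.00817030e+00,  1.00382827e+01,  9.50993218e+01,
       -5.57171010e-04,  9.00027098e+01]), 'qd': array([-0.09340514,  0.01071502,  0.10832525, -0.08798481, -0.05046174,
        0.08406052]), 'joint_efforts': array([ 7.53616996e-05, -5.21562159e+01,  4.65653980e+01,  1.59489684e-02,
       -9.58799546e-05, -1.75680622e-06]), 'ee_pos': array([0.1364427 , 0.53255745, 0.20264549]), 'tcp_rot': array([-1.79930791e+02,  5.60443888e-04,  1.65627368e+02]), 'wrist_force': array([ 1.18377158,  0.15259515, -0.3629879 ]), 'torque': array([-0.09645941, -0.00591502,  0.00919111]), 'opening': 0.08555022696451367}
```

View pics/scene0.png

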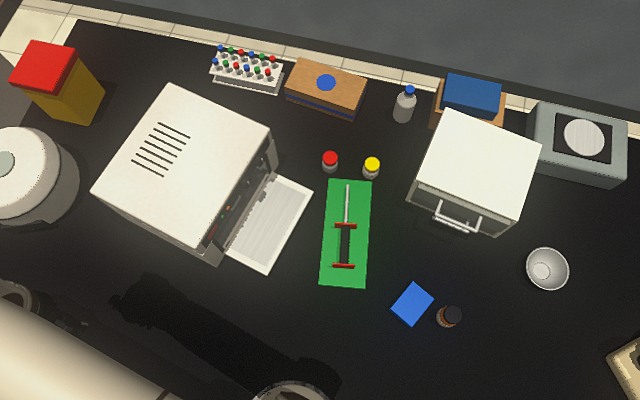

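View pics/top0.png

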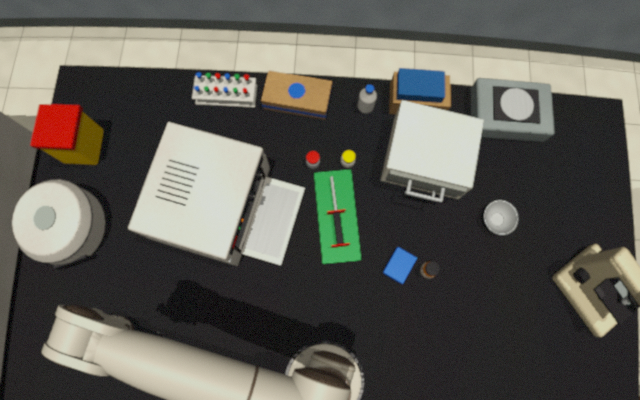

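The pictures show the steriliser on the left with its mouth towards image right, the hook on the green mat (345,230 in scene), and the drawer unit at (475,170). Both pots stand just beyond the mat. The slide box is at (412,303) and the jar at (448,316). Next I'll write the helpers and measure.

```bash
cat > h.py <<'E'
import numpy as np, cv2
from scipy.spatial.transform import Rotation as R
from workcell import *
C={n:get_calibration(n) for n in("scene","top")}
def Rm(n): return R.from_euler('xyz',C[n]['attitude'],degrees=True).as_matrix()
def proj(n,p):
    c=C[n]; q=(np.atleast_2d(p)-c['eye'])@Rm(n); s=q[:,:2]/q[:,2:]
    s=s*(1+c['k1']*(s**2).sum(1,keepdims=True)); return s*[c['fx'],c['fy']]+[c['cx'],c['cy']]
def ray(n,uv):
    c=C[n]; d=(np.atleast_2d(uv)-[c['cx'],c['cy']])/[c['fx'],c['fy']]; s=d.copy()
    for _ in range(20): s=d/(1+c['k1']*(s**2).sum(1,keepdims=True))
    return np.c_[s,np.ones(len(s))]@Rm(n).T
def onz(n,uv,z):
    r=ray(n,uv); e=C[n]['eye']; return e+r*((z-e[2])/r[:,2])[:,None]
def snap(n,tag,box=None,k=1):
    im=np.ascontiguousarray(camera(n)[:,:,::-1]); 
    o=im if box is None else cv2.resize(im[box[1]:box[3],box[0]:box[2]],None,fx=k,fy=k,interpolation=cv2.INTER_CUBIC)
    cv2.imwrite(f"pics/{tag}.png",o); return im
def hsv(im): return cv2.cvtColor(im,cv2.COLOR_BGR2HSV)
def blobs(m,amin=8):
    n,l,s,c=cv2.connectedComponentsWithStats(m.astype(np.uint8)); 
    return [(s[i,4],c[i],l==i) for i in range(1,n) if s[i,4]>=amin]
E
python3 - <<'E'
from h import *
for n in C:
    im=cv2.imread(f"pics/{n}0.png"); H=hsv(im); h,s,v=[H[...,i] for i in range(3)]
    print(n, 'tcp',proj(n,[[.136,.533,.203]]))
    for nm,m,z,am in(("green",(abs(h.astype(int)-68)<15)&(s>100)&(v>60),.003,500),("red",((h<8)|(h>172))&(s>140)&(v>60),.05,15),("yellow",(abs(h.astype(int)-28)<5)&(s>150)&(v>120),.065,30),("blue",(abs(h.astype(int)-108)<8)&(s>150)&(v>100),.034,100)):
        for a,c,mm in blobs(m,am):
            ys,xs=np.nonzero(mm); rc=cv2.minAreaRect(np.c_[xs,ys].astype(np.float32))
            print(nm,a,c.round(1),onz(n,[c],z)[0].round(4))
            if nm in("green","blue"): print(onz(n,cv2.boxPoints(rc),z)[:,:2].round(3).tolist())
E
```

```text
scene tcp [[ 77.91835754 318.30200561]]
green 4339 [345.8 233.2] [ 0.5451 -0.0118  0.003 ]
[[0.382, 0.03], [0.701, 0.083], [0.723, -0.058], [0.403, -0.1]]
red 2595 [43.5 67.1] [0.8323 1.078  0.05  ]
red 31 [240.7  51.7] [1.0389 0.4584 0.05  ]
red 35 [272.   58.5] [1.0374 0.3515 0.05  ]
red 30 [235.7  64.8] [0.9863 0.4577 0.05  ]
red 31 [267.2  71.7] [0.9852 0.3516 0.05  ]
red 188 [329.7 157.4] [0.7434 0.0865 0.05  ]
red 64 [344.3 224.7] [ 0.5545 -0.0032  0.05  ]
red 91 [342.8 265.1] [ 0.4433 -0.0258  0.05  ]
yellow 176 [371.8 163.4] [ 0.7482 -0.0372  0.065 ]
blue 1508 [472.5  91.5] [ 1.0869 -0.2932  0.034 ]
[[1.031, -0.202], [1.14, -0.205], [1.14, -0.386], [1.031, -0.378]]
blue 230 [325.6  81.9] [1.0041 0.1656 0.034 ]
[[1.026, 0.2], [1.04, 0.147], [0.985, 0.133], [0.972, 0.185]]
blue 1053 [411.9 303.7] [ 0.391  -0.2282  0.034 ]
[[0.363, -0.172], [0.452, -0.218], [0.419, -0.285], [0.331, -0.239]]
top tcp [[147.27358695 329.05201932]]
green 3277 [336.8 216.2] [ 0.5487 -0.011   0.003 ]
[[0.702, 0.084], [0.726, -0.058], [0.402, -0.104], [0.38, 0.032]]
red 30 [217.3  74.7] [1.0324 0.4499 0.05  ]
red 30 [246.   75.9] [1.0328 0.3446 0.05  ]
red 15 [215.7  88.9] [0.9758 0.4488 0.05  ]
red 1963 [ 56.2 126. ] [0.8062 1.0253 0.05  ]
red 156 [312.4 156.4] [0.7433 0.0855 0.05  ]
red 27 [335.7 211.4] [ 0.5561 -0.0052  0.05  ]
red 24 [234.5 241.2] [0.4338 0.3244 0.05  ]
red 30 [339.7 244.3] [ 0.446  -0.0247  0.05  ]
yellow 141 [348.6 155.8] [ 0.7487 -0.0381  0.065 ]
blue 1130 [420.9  83. ] [ 1.0538 -0.29    0.034 ]
[[1.005, -0.202], [1.106, -0.208], [1.105, -0.379], [1.003, -0.371]]
blue 158 [296.2  90. ] [0.995  0.1607 0.034 ]
[[1.017, 0.188], [1.02, 0.138], [0.973, 0.135], [0.97, 0.185]]
blue 732 [399.7 264.8] [ 0.3917 -0.2282  0.034 ]
[[0.362, -0.17], [0.456, -0.217], [0.422, -0.288], [0.328, -0.24]]
```

```bash
python3 - <<'E'
import cv2
a=cv2.imread("pics/scene0.png");t=cv2.imread("pics/top0.png")
cv2.imwrite("pics/z1.png",cv2.resize(a[75:285,80:320],None,fx=3.3,fy=2.8,interpolation=cv2.INTER_CUBIC)) if 0 else cv2.imwrite("pics/z1.png",cv2.resize(a[80:280,80:320],None,fx=3,fy=3,interpolation=cv2.INTER_CUBIC))
cv2.imwrite("pics/z2.png",cv2.resize(a[100:300,310:550],None,fx=3,fy=3,interpolation=cv2.INTER_CUBIC))
E
```

```text
(no output)
```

View pics/z1.png

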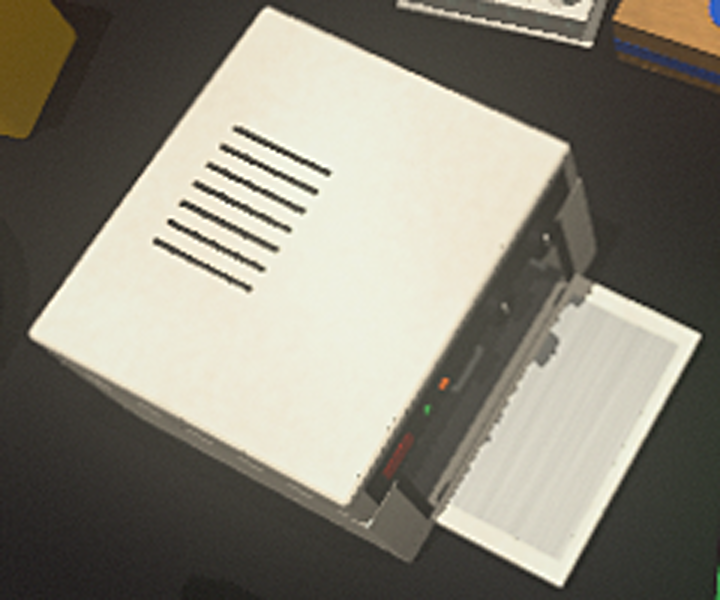

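View pics/z2.png

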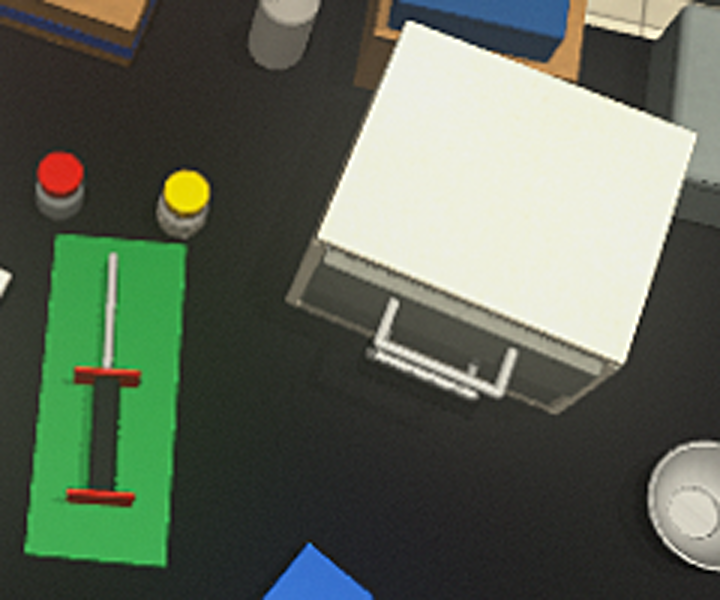

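The zooms show the steriliser top corners at zoom px (268,8), (568,150), (345,505), (30,335), and the door leaf's outer edge from (700,335) to (562,585). The unit top corners are at (405,22), (695,133), (622,362), (318,240), and its handle runs from (378,350) to (500,392).

```bash
python3 - <<'E'
from h import *
def quad(im,seed):
    H=hsv(im); m=((H[...,2]>150)&(H[...,1]<60)).astype(np.uint8)
    m=cv2.morphologyEx(m,cv2.MORPH_CLOSE,np.ones((3,3)))
    m=cv2.morphologyEx(m,cv2.MORPH_OPEN,np.ones((7,7)))
    n,l=cv2.connectedComponents(m,connectivity=4); mm=(l==l[seed[1],seed[0]]).astype(np.uint8)
    c=max(cv2.findContours(mm,0,2)[0],key=cv2.contourArea); h=cv2.convexHull(c)
    for e in np.arange(.01,.1,.004):
        p=cv2.approxPolyDP(h,e*cv2.arcLength(h,True),True)
        if len(p)<=4: break
    # refine: line fits per side
    p=p[:,0].astype(float); cc=c[:,0].astype(float); L=[]
    for i in range(len(p)):
        a,b=p[i],p[(i+1)%len(p)]; d=(b-a)/np.linalg.norm(b-a); nrm=np.array([-d[1],d[0]])
        t=(cc-a)@d/np.linalg.norm(b-a); s=cc[(abs((cc-a)@nrm)<2.5)&(t>.08)&(t<.92)]
        vx,vy,x,y=cv2.fitLine(s.astype(np.float32),cv2.DIST_HUBER,0,.01,.01).ravel(); L.append(np.cross([x,y,1],[x+vx,y+vy,1]))
    q=[np.cross(L[i-1],L[i]) for i in range(len(p))]
    return np.array([k[:2]/k[2] for k in q])
for n,seeds in(("scene",((150,160),(480,160))),("top",((210,200),(440,140)))):
    im=cv2.imread(f"pics/{n}0.png")
    for s,z,nm in zip(seeds,(.225,.165),("ster","unit")):
        q=quad(im,s); w=onz(n,q,z)[:,:2]; print(n,nm,q.round(1).tolist()); print(w.round(4).tolist(), np.linalg.norm(np.roll(w,-1,0)-w,axis=1).round(4),'ctr',w.mean(0).round(4))
    
k=lambda l,o:np.array(l)/3+o
print('door outer',onz("scene",k([[700,335],[562,585]],[80,80]),.035).round(4))
print('handle',onz("scene",k([[380,345],[500,390]],[310,100]),.132).round(4))
for z,l in((.049,[[107,372],[100,494]]),(.049-.018-.0+.0,[[112,255]])): print(onz("scene",k(l,[310,100]),z).round(4))
E
```

```text
scene ster [[167.8, 81.6], [269.2, 128.1], [195.1, 248.4], [88.7, 191.5]]
[[0.7749, 0.5471], [0.7053, 0.2383], [0.3587, 0.3154], [0.4271, 0.6235]] [0.3165 0.3551 0.3157 0.356 ] ctr [0.5665 0.4311]
scene unit [[626.4, 150.4], [505.6, 222.5], [413.5, 183.9], [444.0, 109.9]]
[[0.9158, -0.706], [0.6265, -0.4012], [0.6715, -0.1548], [0.9102, -0.1968]] [0.4202 0.2505 0.2424 0.5092] ctr [ 0.781  -0.3647]
top ster [[167.7, 121.9], [262.0, 147.8], [225.1, 258.5], [127.4, 228.6]]
[[0.7754, 0.5453], [0.7065, 0.2372], [0.359, 0.3163], [0.4276, 0.6245]] [0.3157 0.3564 0.3158 0.3567] ctr [0.5671 0.4308]Traceback (most recent call last):
  File "<stdin>", line 22, in <module>
  File "<stdin>", line 16, in quad
cv2.error: OpenCV(4.12.0) /io/opencv/modules/imgproc/src/linefit.cpp:50: error: (-215:Assertion failed) count > 0 in function 'fitLine2D_wods'
```

```bash
python3 - <<'E'
from h import *
k=lambda l,o:np.array(l)/3+o-[.33,.33]
w=onz("scene",k([[405,22],[697,133],[622,364],[316,240]],[310,100]),.165)[:,:2]; print(w.round(4),np.linalg.norm(np.roll(w,-1,0)-w,axis=1).round(4))
im=cv2.imread("pics/top0.png"); cv2.imwrite("pics/z3.png",cv2.resize(im[90:280,300:500],None,fx=3,fy=3,interpolation=cv2.INTER_CUBIC))
print('door outer',onz("scene",k([[700,335],[562,585]],[80,80]),.035).round(4))
print('handle',onz("scene",k([[380,345],[500,390]],[310,100]),.137).round(4))
for z,l in((.049,[[107,372],[100,494]]),(.031,[[112,255]])): print(onz("scene",k(l,[310,100]),z).round(4))
E
```

```text
[[ 0.9197 -0.1972]
 [ 0.8739 -0.4733]
 [ 0.6376 -0.4292]
 [ 0.6841 -0.1564]] [0.2799 0.2403 0.2768 0.2391]
door outer [[0.6341 0.1082 0.035 ]
 [0.3697 0.1669 0.035 ]]
handle [[ 0.6139 -0.2312  0.137 ]
 [ 0.5995 -0.3386  0.137 ]]
[[ 0.5585 -0.0052  0.049 ]
 [ 0.4457 -0.0259  0.049 ]]
[[0.6802 0.0183 0.031 ]]
```

View pics/z3.png

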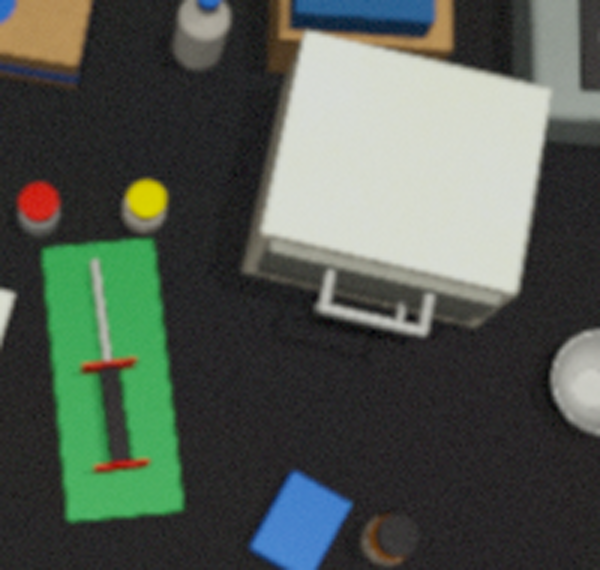

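```bash
python3 - <<'E'
from h import *
k=lambda l:np.array(l)/3+[300,90]-[.33,.33]
w=onz("top",k([[303,32],[550,88],[519,294],[262,235]]),.165)[:,:2]; print(w.round(4),np.linalg.norm(np.roll(w,-1,0)-w,axis=1).round(4))
print('handle',onz("top",k([[324,310],[427,330]]),.137).round(4))
for z,l in((.049,[[109,365],[121,464]]),(.031,[[96,261]])): print(onz("top",k(l),z).round(4))
# guards by mask, both
for n in C:
    im=cv2.imread(f"pics/{n}0.png"); H=hsv(im); h,s,v=[H[...,i] for i in range(3)]
    for a,c,m in blobs(((h<8)|(h>172))&(s>120)&(v>50),15):
        p=onz(n,[c],.04)[0]
        if p[0]<.6 and abs(p[1])<.1: 
            ys,xs=np.nonzero(m);W=onz(n,np.c_[xs,ys],.049); print(n,a,p.round(4),(W.max(0)-W.min(0)).round(3))
# jar
print(onz("scene",[[448,316],[450,313]],.085),onz("top",[[431,269]],.085))
E
```

```text
[[ 0.9203 -0.1969]
 [ 0.8745 -0.4734]
 [ 0.637  -0.435 ]
 [ 0.6839 -0.158 ]] [0.2803 0.2406 0.281  0.2395]
handle [[ 0.6131 -0.2307  0.137 ]
 [ 0.5982 -0.3426  0.137 ]]
[[ 0.5564 -0.0062  0.049 ]
 [ 0.4462 -0.0256  0.049 ]]
[[0.6806 0.0149 0.031 ]]
scene 64 [ 0.5575 -0.0028  0.04  ] [0.023 0.057 0.   ]
scene 91 [ 0.4454 -0.0257  0.04  ] [0.019 0.056 0.   ]
top 28 [ 0.5582 -0.0055  0.04  ] [0.012 0.043 0.   ]
top 30 [ 0.4473 -0.025   0.04  ] [0.012 0.046 0.   ]
[[ 0.37477235 -0.31516615  0.085     ]
 [ 0.383378   -0.31887352  0.085     ]] [[ 0.37893688 -0.32205355  0.085     ]]
```

Emit:
play_rows(commands="1 60 -160 100 10; 1 60 -160 100 10; 1 60 -160 100 10; 1 60 -160 100 10; 1 60 -160 100 10; 1 100 -350 100 25; 1 100 -350 100 25; 1 100 -350 100 25; 1 100 -350 100 25; 1 100 -350 100 25")

```text
time: 0.93
ee_pos: [0.236, 0.1806, 0.3033]
tcp_rot: [-180.0, 0.0, -169.3]
wrist_force: [0.4, 0.4, 0.1]
opening: 0.0857
```

```bash
python3 -c "
from workcell import *
o=get_obs();print(o['time'],o['ee_pos'],o['tcp_rot'],o['q'])"
```

```text
0.9333 [0.23603904 0.1805595  0.30329928] [-1.79993120e+02  2.88937780e-02 -1.69323824e+02] [ 3.74345722e+01 -2.45984844e+01 -3.71985022e+00  1.10855932e+02
 -1.91523862e-02  2.67583945e+01]
```

Emit:
play_rows(commands="1 266 -196 -153 0; 1 266 -196 -153 0; 1 266 -196 -153 0; 1 266 -196 -153 0; 1 266 -196 -153 0; 1 266 -196 -153 0; 1 266 -196 -153 0; 1 266 -196 -153 0; 1 266 -196 -153 0; 1 266 -196 -153 0")

```text
time: 1.77
ee_pos: [0.5039, -0.016, 0.1457]
tcp_rot: [180.0, -0.3, -169.5]
wrist_force: [0.3, 0.5, -0.7]
opening: 0.0855
```

```bash
python3 -c "
from h import *
snap('scene','a1',(240,80,480,280),3);snap('top','a1t',(240,80,480,280),3)
o=get_obs();print(o['time'],o['ee_pos'],o['tcp_rot'],o['q'])"
```

```text
1.8667 [ 0.50210875 -0.01380061  0.14890475] [ 1.79956049e+02 -1.74909616e-01 -1.69461594e+02] [-1.57829423e+00 -2.13457293e+00 -3.20586105e+00  8.91089503e+01
  6.25762521e-03 -1.21166430e+01]
```

View pics/a1.png

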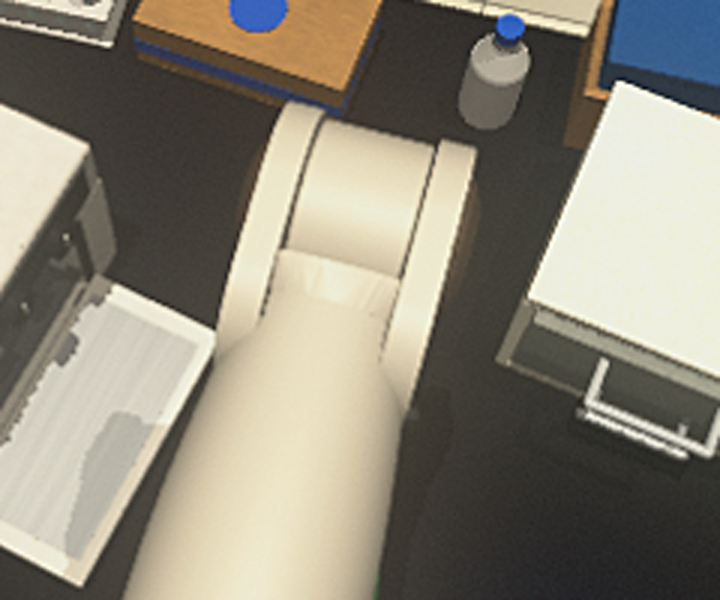

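The arm hides the hook in this view, so I rely on the measurement from two cameras. Now I'll go down and grip it.

Emit:
play_rows(commands="1 0 0 -40 0; 1 0 0 -80 0; 1 0 0 -110 0; 1 0 0 -130 0; 1 0 0 -140 0; 1 0 0 -140 0; 1 0 0 -140 0; 0 0 0 -140 0; 0 0 0 -140 0; 0 0 0 -140 0", force=70)

```text
time: 2.7
ee_pos: [0.5034, -0.0132, 0.0117]
tcp_rot: [-180.0, 0.1, -169.4]
wrist_force: [-0.0, 0.1, 0.1]
opening: 0.0514
```

Emit:
play_rows(commands="0 0 0 0 0; 0 0 0 0 0; 0 0 0 0 0; 0 0 0 0 0; 0 0 0 0 0")

```text
time: 3.12
ee_pos: [0.5025, -0.0133, 0.0103]
tcp_rot: [180.0, -0.0, -169.4]
wrist_force: [0.0, 0.4, -0.7]
opening: 0.0001
```

Emit:
play_rows(commands="0 0 0 40 0; 0 0 0 80 0; 0 0 0 120 0; 0 0 0 160 0; 0 -40 0 200 0; 0 -80 20 220 0; 0 -120 40 220 0; 0 -150 80 220 0; 0 -180 120 220 0; 0 -200 150 220 0")

```text
time: 3.95
ee_pos: [0.3193, 0.1127, 0.2306]
tcp_rot: [180.0, 0.1, -169.5]
wrist_force: [1.0, 0.7, -0.6]
opening: -0.0002
```

```bash
python3 -c "
from h import *
snap('scene','a2');snap('top','a2t')
o=get_obs();print(o['time'],o['ee_pos'],o['tcp_rot'],o['q'])"
```

```text
4.05 [0.31796344 0.11596572 0.23086716] [ 1.79917964e+02  9.50106576e-02 -1.68943805e+02] [ 1.99762967e+01 -2.28278959e+01 -1.10804280e+01  1.01640886e+02
  6.63113495e-02  8.92009504e+00]
```

View pics/a2.png

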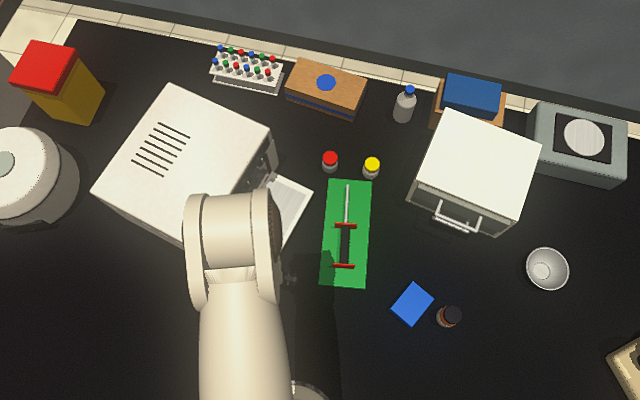

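View pics/a2t.png

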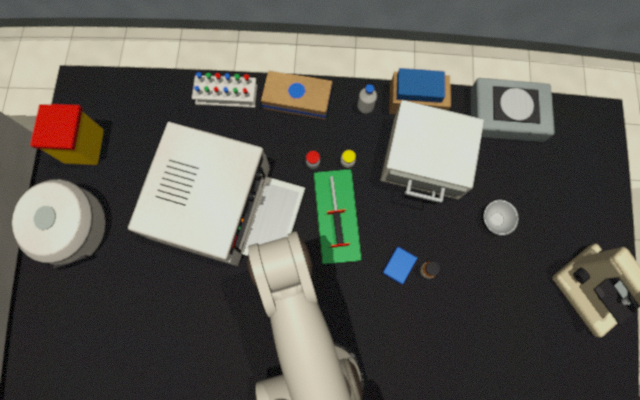

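```bash
python3 -c "
from h import *
p=get_obs()['ee_pos']
for n in C: print(n,proj(n,[p,p+[0,0,.1],p+[0,0,.2],[0,0,0],[0,0,.2],[.5,-.013,.01],[.5025,-.0133,.2]]).round(0).tolist())
"
```

```text
scene [[271.0, 287.0], [266.0, 279.0], [259.0, 269.0], [290.0, 434.0], [283.0, 449.0], [343.0, 248.0], [346.0, 228.0]]
top [[292.0, 277.0], [290.0, 275.0], [288.0, 272.0], [324.0, 381.0], [325.0, 391.0], [337.0, 230.0], [339.0, 219.0]]
```

```bash
python3 -c "
import cv2
a=cv2.imread('pics/a2.png')
import numpy as np
z=cv2.resize(a[200:320,180:380],None,fx=4,fy=4,interpolation=cv2.INTER_CUBIC)
cv2.imwrite('pics/a2z.png',np.clip(255*(z/255.)**.5,0,255).astype('uint8'))"
```

```text
(no output)
```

View pics/a2z.png

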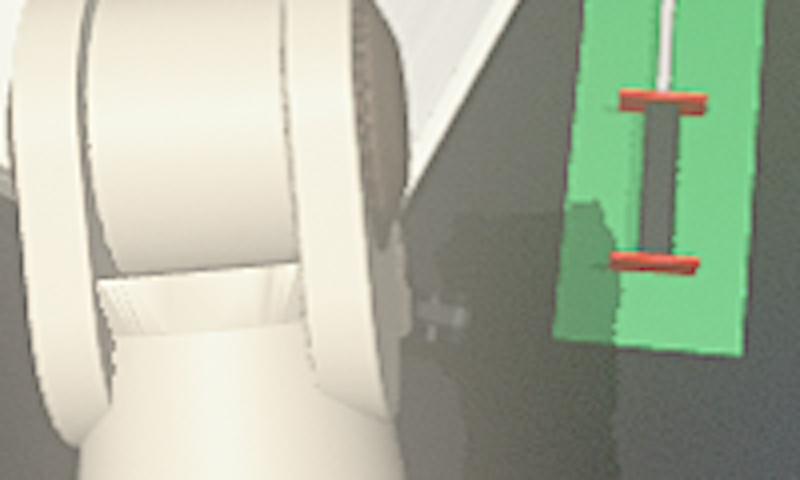

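```bash
python3 -c "
import cv2
a=cv2.imread('pics/scene0.png')
import numpy as np
z=cv2.resize(a[250:400,0:200],None,fx=4,fy=4,interpolation=cv2.INTER_CUBIC)
cv2.imwrite('pics/s0z.png',np.clip(255*(z/255.)**.4,0,255).astype('uint8'))"
```

```text
(no output)
```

View pics/s0z.png

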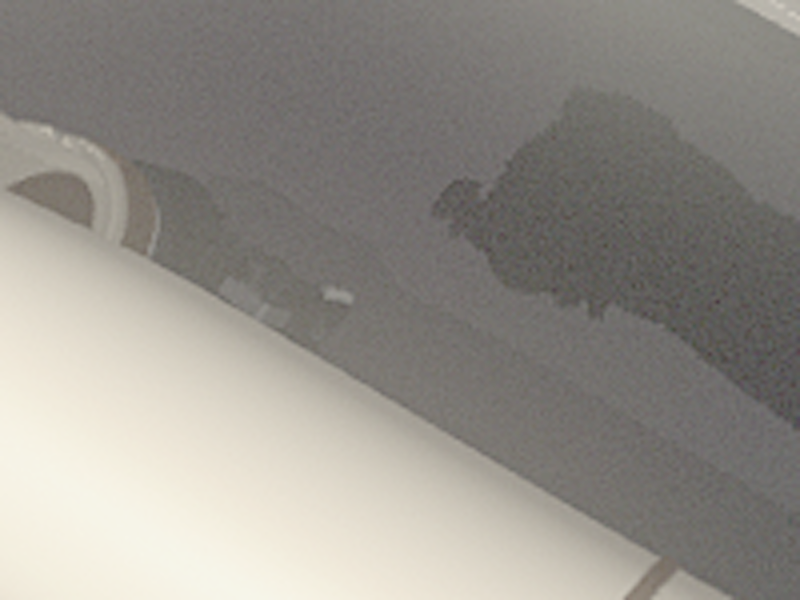

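```bash
python3 - <<'E'
from h import *
for tag in("scene0","a2","top0","a2t"):
    n="scene" if tag in("scene0","a2") else "top"
    im=cv2.imread(f"pics/{tag}.png"); H=hsv(im); h,s,v=[H[...,i] for i in range(3)]
    for a,c,m in blobs(((h<8)|(h>172))&(s>120)&(v>50),15):
        p=onz(n,[c],.04)[0]
        if p[0]<.6 and abs(p[1])<.1: print(tag,a,c.round(2),p.round(4))
d=np.array([np.cos(np.radians(75.63)),np.sin(np.radians(75.63)),0])
t=np.array([.1364,.5326,.2026])
print(proj("scene",[t+.042*d+[0,0,.013],t-.042*d+[0,0,.013],t-.05*d+[0,0,.013]]))
E
```

```text
scene0 64 [344.3  224.73] [ 0.5575 -0.0028  0.04  ]
scene0 91 [342.79 265.1 ] [ 0.4454 -0.0257  0.04  ]
a2 63 [344.62 224.81] [ 0.5575 -0.0038  0.04  ]
a2 96 [343.05 265.16] [ 0.4454 -0.0264  0.04  ]
top0 28 [335.71 211.32] [ 0.5582 -0.0055  0.04  ]
top0 30 [339.73 244.33] [ 0.4473 -0.025   0.04  ]
a2t 29 [335.14 211.48] [ 0.5576 -0.0035  0.04  ]
a2t 31 [339.61 244.39] [ 0.4471 -0.0246  0.04  ]
[[ 61.45540507 308.39340059]
 [ 89.4537475  327.06021174]
 [ 92.18032505 328.86663196]]
```

Emit:
play_rows(commands="0 -120 -350 0 0; 0 -120 -350 0 0; 0 -120 -350 0 0; 0 -120 -350 0 0; 0 -120 -350 0 0; 0 -120 -350 0 0; 0 -120 -350 0 0; 0 -120 -350 0 0; 0 -120 -350 0 0; 0 -120 -350 0 0")

```text
time: 4.88
ee_pos: [0.199, -0.2406, 0.2299]
tcp_rot: [-179.9, -0.0, -169.5]
wrist_force: [0.9, 0.5, 0.3]
opening: 0.0
```

```bash
python3 - <<'E'
from h import *
p=get_obs()['ee_pos'];print(p,get_obs()['tcp_rot'])
u=proj("scene",[p])[0];print(u)
im=snap("scene","a3"); b=(int(max(0,u[0]-80)),int(max(0,u[1]-75)));z=im[b[1]:b[1]+150,b[0]:b[0]+160]
z=cv2.resize(z,None,fx=4,fy=4,interpolation=cv2.INTER_CUBIC);z=np.clip(255*(z/255.)**.5,0,255).astype('uint8');c=((u-b)*4).astype(int);print(b)
cv2.drawMarker(z,(int(c[0]),int(c[1])),(0,0,255),0,10)
cv2.imwrite("pics/a3z.png",z)
E
```

```text
[ 0.19902663 -0.24058608  0.22995   ] [-1.79948194e+02 -6.30626741e-03 -1.69491082e+02]
[417.07924802 382.74395738]
(337, 307)
```

View pics/a3z.png

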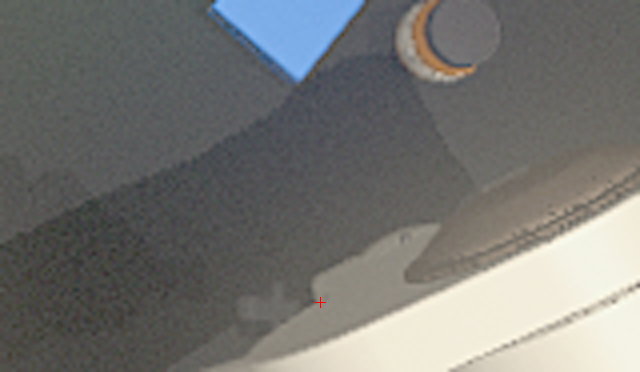

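Emit:
play_rows(commands="1 0 0 0 0; 1 0 0 0 0; 1 0 0 0 0; 1 0 0 0 0; 1 0 0 0 0; 1 0 0 0 0; 1 0 0 0 0; 1 0 0 0 0")

```text
time: 5.6
ee_pos: [0.201, -0.2375, 0.2301]
tcp_rot: [-180.0, 0.0, -169.3]
wrist_force: [-0.7, 0.4, -0.6]
opening: 0.0854
```

```bash
python3 - <<'E'
from h import *
p=get_obs()['ee_pos'];print(p,get_obs()['tcp_rot'])
u=proj("scene",[p])[0];print(u)
im=snap("scene","a4"); b=(int(max(0,u[0]-80)),int(max(0,u[1]-75)));z=im[b[1]:b[1]+150,b[0]:b[0]+160]
z=cv2.resize(z,None,fx=4,fy=4,interpolation=cv2.INTER_CUBIC);z=np.clip(255*(z/255.)**.5,0,255).astype('uint8');c=((u-b)*4).astype(int);print(b)
cv2.drawMarker(z,(int(c[0]),int(c[1])),(0,0,255),0,10)
cv2.imwrite("pics/a4z.png",z)
E
```

```text
[ 0.2010396  -0.23745331  0.23007392] [-1.79988050e+02  6.39788021e-03 -1.69313663e+02]
[415.82476508 381.39647082]
(335, 306)
```

View pics/a4z.png

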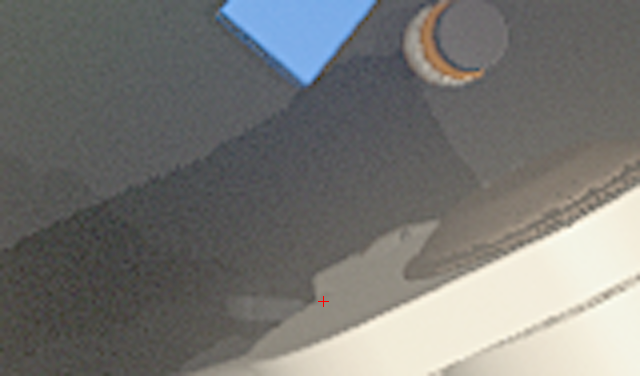

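Emit:
play_rows(commands="1 150 110 0 0; 1 150 110 0 0; 1 150 110 0 0; 1 150 110 0 0; 1 150 110 0 0; 1 302 224 -100 0; 1 302 224 -130 0; 1 302 224 -130 0; 1 302 224 -130 0; 1 302 224 -130 0")

```text
time: 6.48
ee_pos: [0.4895, -0.023, 0.1118]
tcp_rot: [-180.0, 0.0, -169.3]
wrist_force: [0.2, -0.5, 1.2]
opening: 0.0855
```

Emit:
play_rows(commands="1 0 0 0 0; 1 0 0 0 0; 1 0 0 0 0")

```text
time: 6.73
ee_pos: [0.4881, -0.0245, 0.1132]
tcp_rot: [-180.0, -0.0, -169.3]
wrist_force: [-0.1, 0.2, -0.4]
opening: 0.0855
```

Emit:
play_rows(commands="1 14 8 -40 0; 1 14 8 -80 0; 1 14 8 -95 0; 1 14 8 -104 0; 1 14 8 -104 0; 1 14 8 -104 0; 0.5 14 8 -104 0; 0.5 14 8 -104 0; 0.5 14 8 -104 0; 0.5 14 8 -104 0")

```text
time: 7.57
ee_pos: [0.503, -0.0166, 0.01]
tcp_rot: [-180.0, 0.1, -169.4]
wrist_force: [0.4, 0.4, -0.8]
opening: 0.0428
```

Emit:
play_rows(commands="0.2 0 0 0 0; 0.2 0 0 0 0; 0.2 0 0 0 0; 0.2 0 0 0 0")

```text
time: 7.9
ee_pos: [0.5029, -0.016, 0.0102]
tcp_rot: [180.0, 0.1, -169.3]
wrist_force: [-2.6, 3.3, 9.5]
opening: 0.017
```

Emit:
play_rows(commands="0 0 0 0 0; 0 0 0 0 0; 0 0 0 0 0; 0 0 0 0 0", force=70)

```text
time: 8.23
ee_pos: [0.5032, -0.0165, 0.01]
tcp_rot: [-180.0, 0.1, -169.4]
wrist_force: [0.9, -0.8, 7.1]
opening: -0.0003
```

```bash
python3 - <<'E'
from h import *
print(get_obs())
im=snap("top","a5t",(240,150,440,300),4)
im=snap("scene","a5",(240,150,440,300),4)
E
```

```text
{'time': 8.2333, 'q': array([-1.88011184e+00, -6.94996436e-01, -1.71936925e+01,  7.33935512e+01,
        3.08080025e-03, -1.25138400e+01]), 'qd': array([-0.08927282, -0.02148055,  0.03371915, -0.0595761 ,  0.02393557,
        0.06409606]), 'joint_efforts': array([-3.50768853e-02, -4.17935765e+01,  4.26033068e+01, -1.11421100e-01,
       -1.84568285e-02,  5.91046683e-04]), 'ee_pos': array([ 0.50318506, -0.01650068,  0.01004769]), 'tcp_rot': array([-1.79979660e+02,  1.05860458e-01, -1.69366250e+02]), 'wrist_force': array([ 0.86838057, -0.78448382,  7.11077988]), 'torque': array([0.02028442, 0.04380881, 0.03821826]), 'opening': -0.00027665016196817143}
```

View pics/a5.png

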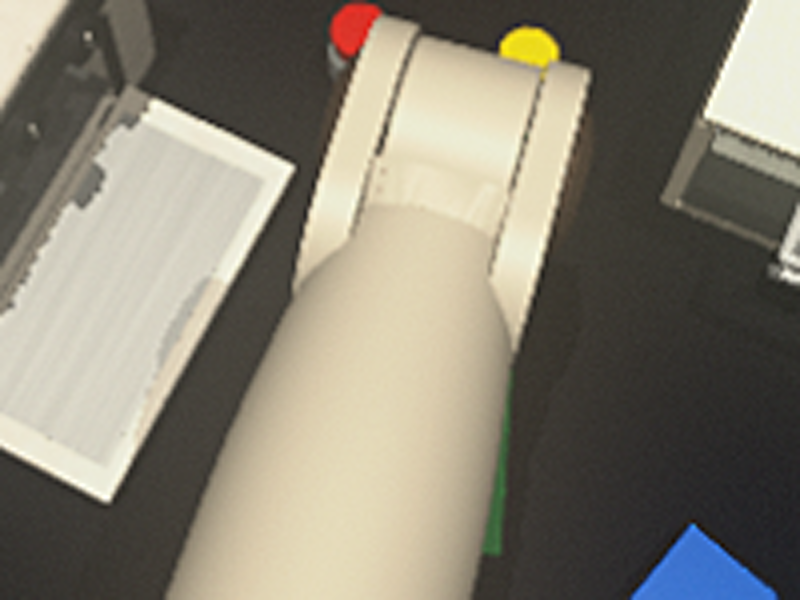

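View pics/a5t.png

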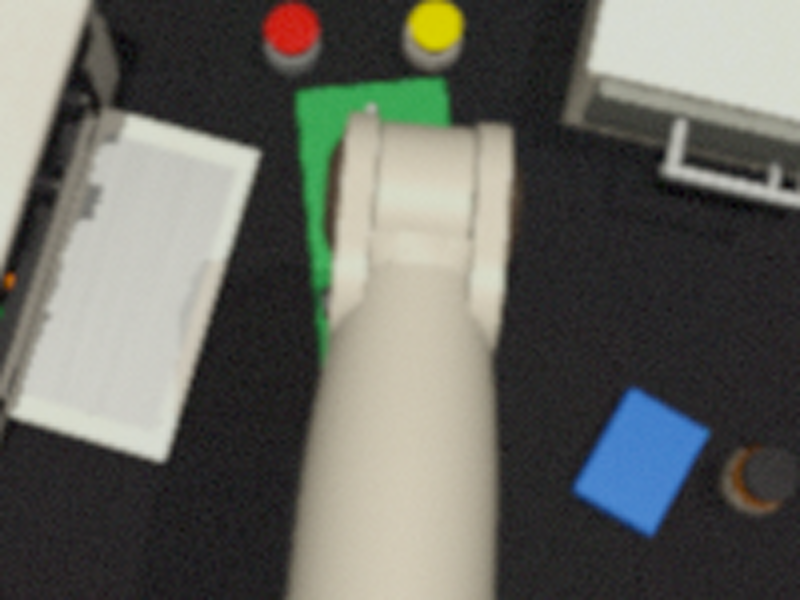

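Emit:
play_rows(commands="0 0 0 5 0; 0 0 0 5 0; 0 0 0 5 0; 0 0 0 5 0")

```text
time: 8.67
ee_pos: [0.5023, -0.0165, 0.0139]
tcp_rot: [180.0, -0.0, -169.4]
wrist_force: [-0.2, -0.2, -0.4]
opening: 0.0001
```

Emit:
play_rows(commands="0 0 0 10 0; 0 0 0 10 0; 0 0 0 10 0; 0 0 0 10 0")

```text
time: 9.0
ee_pos: [0.5026, -0.0165, 0.0242]
tcp_rot: [-180.0, 0.0, -169.4]
wrist_force: [-0.8, 0.4, -0.2]
opening: 0.0001
```

Emit:
play_rows(commands="0 0 0 40 0; 0 0 0 80 0; 0 0 0 110 0; 0 0 0 140 0; 0 -40 0 180 0; 0 -80 0 180 0; 0 -120 0 180 0; 0 -160 0 180 0; 0 -200 40 180 0; 0 -220 80 180 0")

```text
time: 9.83
ee_pos: [0.2921, 0.0443, 0.2042]
tcp_rot: [-180.0, 0.1, -169.7]
wrist_force: [1.4, 0.7, 1.1]
opening: 0.0001
```

```bash
python3 - <<'E'
from h import *
im=snap("scene","a6")
im=snap("top","a6t")
E
```

```text
(no output)
```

View pics/a6.png

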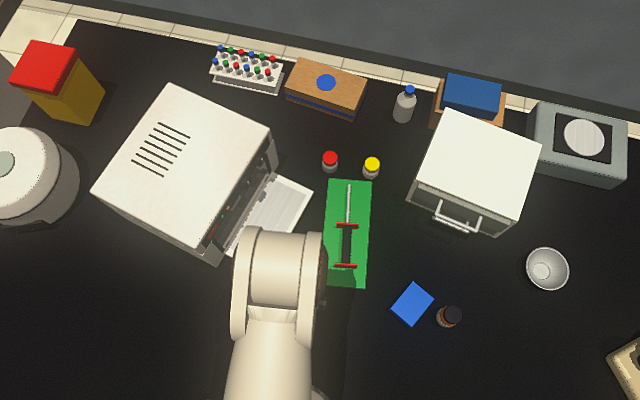

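Emit:
play_rows(commands="0 0 0 -40 0; 0 0 0 -80 0; 0 0 0 -120 0; 0 0 0 -150 0; 0 0 0 -170 0; 0 0 0 -180 0; 0 0 0 -185 0; 0 0 0 -190 0; 0 0 0 -190 0; 0 0 0 -190 0")

```text
time: 10.77
ee_pos: [0.295, 0.0455, 0.015]
tcp_rot: [-180.0, 0.1, -169.4]
wrist_force: [-1.2, -0.7, -0.6]
opening: 0.0
```

Emit:
play_rows(commands="0 0 0 -2 0; 0 0 0 -4 0; 0 0 0 -6 0; 0 0 0 -8 0; 0 0 0 -10 0; 0 0 0 -10 0")

```text
time: 11.27
ee_pos: [0.2941, 0.0454, 0.0036]
tcp_rot: [180.0, -0.0, -169.4]
wrist_force: [-0.3, 0.8, -0.7]
opening: 0.0002
```

Emit:
play_rows(commands="0 0 0 -1 0; 0 0 0 -2 0; 0 0 0 -3 0; 0 0 0 -4 0; 0 0 0 -5 0; 0 0 0 -5 0")

```text
time: 11.77
ee_pos: [0.2942, 0.0454, -0.0012]
tcp_rot: [180.0, -0.0, -169.4]
wrist_force: [-0.2, -0.2, -0.7]
opening: 0.0
```

```bash
python3 - <<'E'
from h import *
im=snap("scene","a7",(200,180,400,330),4)
im=snap("top","a7t",(240,150,440,300),4)
print(proj("scene",[get_obs()["ee_pos"]]))
E
```

```text
[[303.5340787  314.94871157]]
```

View pics/a7.png

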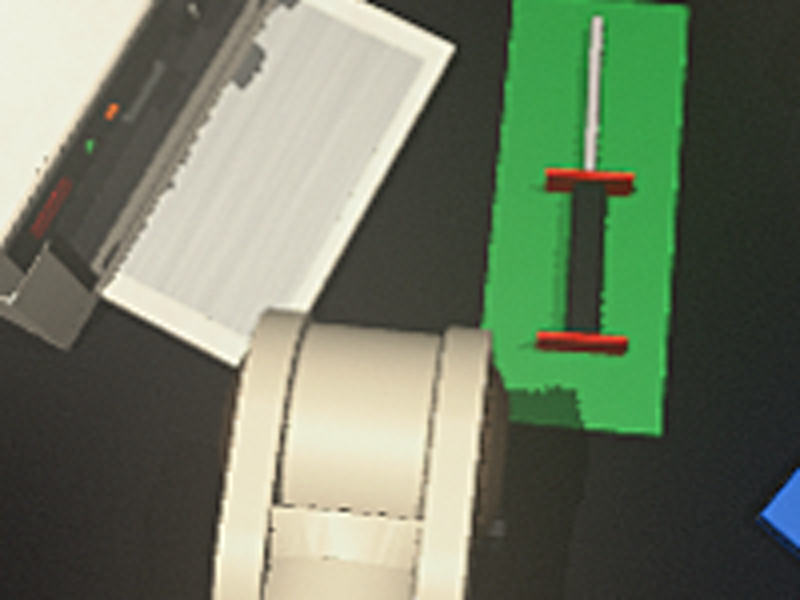

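Emit:
play_rows(commands="0 0 0 -1 0; 0 0 0 -2 0; 0 0 0 -3 0; 0 0 0 -4 0; 0 0 0 -5 0; 0 0 0 -5 0")

```text
time: 12.37
ee_pos: [0.2942, 0.0454, -0.0062]
tcp_rot: [-180.0, -0.0, -169.4]
wrist_force: [0.1, 0.2, -0.1]
opening: 0.0002
```

Emit:
play_rows(commands="0 0 0 -1 0; 0 0 0 -2 0; 0 0 0 -3 0; 0 0 0 -4 0; 0 0 0 -5 0; 0 0 0 -5 0")

```text
time: 12.87
ee_pos: [0.2942, 0.0454, -0.0112]
tcp_rot: [180.0, -0.0, -169.4]
wrist_force: [-0.8, 0.6, 0.0]
opening: 0.0001
```

Emit:
play_rows(commands="0 0 0 -1 0; 0 0 0 -2 0; 0 0 0 -3 0; 0 0 0 -4 0; 0 0 0 -5 0; 0 0 0 -5 0")

```text
time: 13.37
ee_pos: [0.2942, 0.0454, -0.0162]
tcp_rot: [-180.0, -0.0, -169.4]
wrist_force: [-0.2, -0.9, 0.4]
opening: 0.0001
```

Emit:
play_rows(commands="0 0 0 -1 0; 0 0 0 -2 0; 0 0 0 -3 0; 0 0 0 -4 0; 0 0 0 -4 0")

```text
time: 13.78
ee_pos: [0.2942, 0.0454, -0.0202]
tcp_rot: [-180.0, -0.0, -169.4]
wrist_force: [-1.6, -0.2, 0.7]
opening: 0.0003
```

Emit:
play_rows(commands="0 0 0 -1 0; 0 0 0 -2 0; 0 0 0 -3 0; 0 0 0 -3 0")

```text
time: 14.12
ee_pos: [0.2942, 0.0454, -0.0232]
tcp_rot: [180.0, -0.0, -169.4]
wrist_force: [-0.3, 0.4, -0.2]
opening: -0.0001
```

Emit:
play_rows(commands="0 0 0 -1 0; 0 0 0 -2 0; 0 0 0 -2 0")

```text
time: 14.37
ee_pos: [0.2942, 0.0454, -0.0252]
tcp_rot: [-180.0, -0.0, -169.4]
wrist_force: [0.5, -0.9, 1.0]
opening: -0.0002
```

Emit:
play_rows(commands="0 0 0 -1 0; 0 0 0 -2 0; 0 0 0 -2 0")

```text
time: 14.62
ee_pos: [0.2942, 0.0454, -0.0272]
tcp_rot: [180.0, -0.0, -169.4]
wrist_force: [-0.4, 0.9, -0.8]
opening: 0.0003
```

Emit:
play_rows(commands="0 0 0 -1 0; 0 0 0 -1 0")

```text
time: 14.78
ee_pos: [0.2944, 0.0455, -0.0279]
tcp_rot: [-180.0, 0.0, -169.4]
wrist_force: [-0.3, 0.6, -0.3]
opening: 0.0003
```

Emit:
play_rows(commands="0 0 0 -1 0; 0 0 0 -1 0")

```text
time: 14.95
ee_pos: [0.2945, 0.0455, -0.028]
tcp_rot: [180.0, 0.0, -169.4]
wrist_force: [-5.6, 0.0, 12.9]
opening: 0.0
```

Emit:
play_rows(commands="0 0 0 -1 0; 0 0 0 -1 0")

```text
time: 15.12
ee_pos: [0.2945, 0.0455, -0.0281]
tcp_rot: [-180.0, 0.0, -169.4]
wrist_force: [-10.9, -1.8, 25.5]
opening: 0.0004
```

Emit:
play_rows(commands="0 0 0 -1 0; 0 0 0 -1 0")

```text
time: 15.28
ee_pos: [0.2945, 0.0455, -0.0281]
tcp_rot: [-180.0, 0.0, -169.4]
wrist_force: [-16.3, -2.2, 38.1]
opening: -0.0003
```

Emit:
play_rows(commands="0 0 0 10 0; 0.3 0 0 40 0; 0.6 0 0 80 0; 1 0 0 120 0; 1 0 0 160 0; 1 0 0 160 0")

```text
time: 15.78
ee_pos: [0.2968, 0.0458, 0.1358]
tcp_rot: [-180.0, 0.5, -169.4]
wrist_force: [0.8, 1.0, -0.6]
opening: 0.0604
```

```bash
cat >> h.py <<'E'
def hook(tagims):
    out=[]
    for n,im in tagims:
        H=hsv(im); h,s,v=[H[...,i] for i in range(3)]; g=[]
        for a,c,m in blobs(((h<8)|(h>172))&(s>120)&(v>50),15):
            p=onz(n,[c],.042)[0]
            if p[0]<.72 and abs(p[1])<.2 and a<150: g.append((a,p[:2]))
        print(n,[(int(a),p.round(4).tolist()) for a,p in g])
        g=[p for a,p in g if .3<p[0]<.7 ]
        if len(g)==2:
            g.sort(key=lambda p:p[0]); m=(g[0]+g[1])/2; d=g[1]-g[0]; print('grip',m.round(4),'yaw',np.degrees(np.arctan2(d[1],d[0])).round(2),'len',np.linalg.norm(d).round(4)); 
E
python3 - <<'E'
from h import *
hook([("scene",cv2.imread("pics/a6.png")),("top",cv2.imread("pics/a6t.png")),("scene",snap("scene","a8")),("top",snap("top","a8t"))])
o=get_obs(); print(o["ee_pos"],o["tcp_rot"])
E
```

```text
scene [(62, [0.5589, -0.0084]), (92, [0.4468, -0.0316])]
grip [ 0.5029 -0.02  ] yaw 11.71 len 0.1145
top [(30, [0.5594, -0.009]), (29, [0.4486, -0.0308])]
grip [ 0.504  -0.0199] yaw 11.14 len 0.1129
scene [(62, [0.5588, -0.008]), (92, [0.4469, -0.032])]
grip [ 0.5028 -0.02  ] yaw 12.09 len 0.1145
top [(31, [0.5594, -0.0097]), (28, [0.4484, -0.0306])]
grip [ 0.5039 -0.0201] yaw 10.7 len 0.113
[0.2952738  0.04557236 0.13035967] [-1.79993879e+02  1.59471230e-01 -1.69371364e+02]
```

Emit:
play_rows(commands="1 208 -66 0 1; 1 208 -66 0 1; 1 208 -66 0 1; 1 208 -66 0 1; 1 208 -66 0 1; 1 208 -66 0 1; 1 208 -66 -40 1; 1 208 -66 -70 1; 1 208 -66 -70 1; 1 208 -66 -70 1")

```text
time: 16.72
ee_pos: [0.5004, -0.0205, 0.0572]
tcp_rot: [179.9, -0.3, -168.4]
wrist_force: [0.9, -0.4, 1.1]
opening: 0.0854
```

Emit:
play_rows(commands="1 2 0 -30 0; 1 2 0 -55 0; 1 2 0 -68 0; 1 2 0 -76 0; 1 2 0 -76 0; 1 2 0 -76 0")

```text
time: 17.22
ee_pos: [0.5051, -0.0205, -0.0153]
tcp_rot: [-180.0, 0.1, -168.4]
wrist_force: [0.2, -0.2, -0.2]
opening: 0.0856
```

Emit:
play_rows(commands="0 0 0 0 0; 0 0 0 0 0; 0 0 0 0 0; 0 0 0 0 0; 0 0 0 0 0; 0 0 0 0 0", force=70)

```text
time: 17.72
ee_pos: [0.5047, -0.0206, -0.0164]
tcp_rot: [-180.0, 0.1, -168.4]
wrist_force: [-0.0, 0.2, 5.3]
opening: 0.0227
```

Emit:
play_rows(commands="0 0 0 25 0; 0 0 0 50 0; 0 0 0 80 5; 0 -10 0 80 12; 0 -15 10 80 19; 0 -20 20 80 26; 0 -24 30 80 33; 0 -24 40 80 40; 0 -24 50 80 47; 0 -24 60 80 54")

```text
time: 18.55
ee_pos: [0.48, 0.0398, 0.0627]
tcp_rot: [180.0, -0.0, -114.0]
wrist_force: [-0.0, 0.3, -1.2]
opening: 0.0227
```

Emit:
play_rows(commands="0 0 5 0 6; 0 0 5 0 12; 0 0 5 0 12; 0 0 5 0 12; 0 0 5 0 12")

```text
time: 18.97
ee_pos: [0.4802, 0.0443, 0.0628]
tcp_rot: [180.0, -0.0, -102.6]
wrist_force: [-0.2, -0.7, -1.8]
opening: 0.0225
```

```bash
python3 - <<'E'
from h import *
snap("scene","b1",(240,150,440,300),4)
snap("top","b1t",(220,130,420,280),4)
o=get_obs(); print(o["ee_pos"],o["tcp_rot"],o["opening"],o["q"])
E
```

```text
[0.48026482 0.04424378 0.06290658] [ 1.79988764e+02 -4.92356418e-03 -1.02515357e+02] 0.02307455462046785 [ 5.26425938e+00 -4.69138905e+00 -1.51290368e+01  7.95745547e+01
 -1.25754259e-03 -7.22203833e+01]
```

View pics/b1.png

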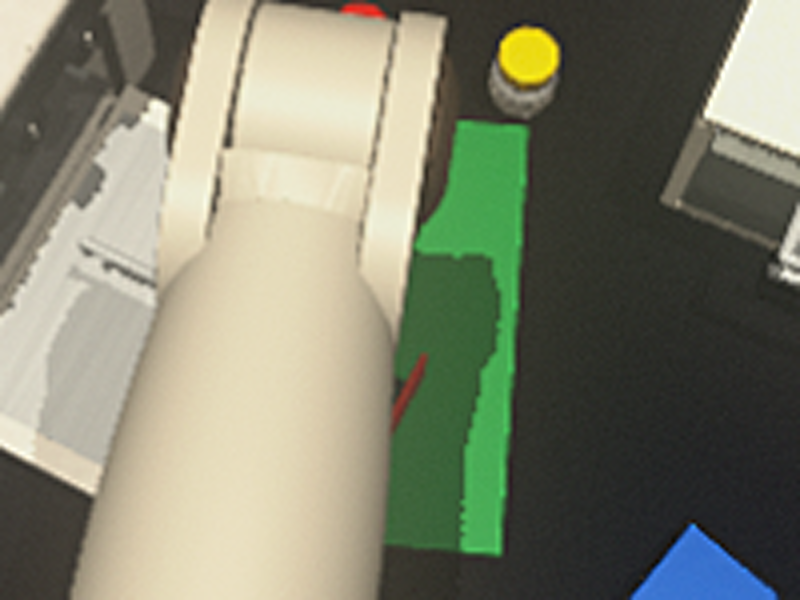

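View pics/b1t.png

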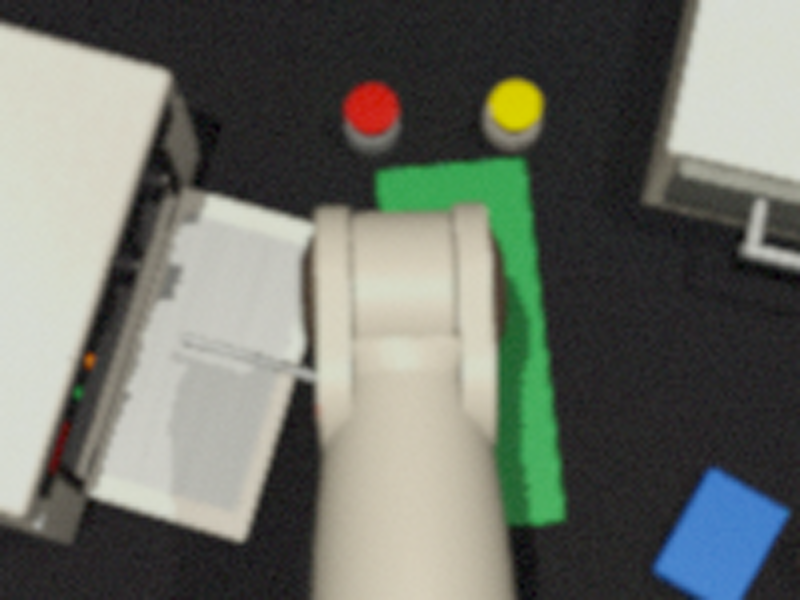

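```bash
cat >> h.py <<'E'
def tri(a,b):
    ra,rb=ray("scene",[a])[0],ray("top",[b])[0]; ea,eb=C["scene"]["eye"],C["top"]["eye"]
    s=np.linalg.lstsq(np.c_[ra,-rb],eb-ea,rcond=None)[0]; p,q=ea+s[0]*ra,eb+s[1]*rb; return (p+q)/2,np.linalg.norm(p-q)
E
python3 - <<'E'
from h import *
print(tri([261.2,211.2],[266.2,215.5])); print(onz("scene",[[261.2,211.2]],.11),onz("top",[[266.2,215.5]],.11))
E
```

```text
(array([0.51676103, 0.21844222, 0.11158966]), np.float64(0.0018568704337282391))
[[0.51791024 0.21819013 0.11      ]] [[0.51635886 0.21925049 0.11      ]]
```

Emit:
play_rows(commands="0 0 0 -8 0; 0 0 0 -16 0; 0 7 28 -16 0; 0 14 56 -16 0; 0 20 82 -16 0; 0 27 110 -16 0; 0 27 110 -16 0; 0 27 110 -16 0")

```text
time: 19.73
ee_pos: [0.5069, 0.1554, 0.0457]
tcp_rot: [179.9, -0.0, -102.3]
wrist_force: [0.5, -1.0, -2.1]
opening: 0.023
```

Emit:
play_rows(commands="0 0 0 -8 0; 0 0 0 -14 0; 0 0 0 -20 0; 0 0 0 -24 0; 0 0 0 -24 0; 0 0 0 -24 0")

```text
time: 20.23
ee_pos: [0.5071, 0.154, 0.0227]
tcp_rot: [180.0, -0.0, -102.4]
wrist_force: [-0.2, -0.2, -1.2]
opening: 0.023
```

Emit:
play_rows(commands="0 -2 -10 0 0; 0 -4 -20 0 0; 0 -7 -30 0 0; 0 -9 -40 0 0; 0 -11 -50 0 0; 0 -13 -60 0 0; 0 -13 -60 0 0")

```text
time: 20.82
ee_pos: [0.4938, 0.0924, 0.0231]
tcp_rot: [-180.0, -0.1, -102.5]
wrist_force: [0.2, -0.5, -2.5]
opening: 0.0228
```

```bash
python3 - <<'E'
from h import *
snap("scene","b2",(180,130,380,280),4)
snap("top","b2t",(200,130,400,280),4)
o=get_obs(); print(o["ee_pos"],o["wrist_force"])
E
```

```text
[0.49439877 0.09369598 0.02316137] [ 0.26282027  0.52988825 -2.65036629]
```

View pics/b2t.png

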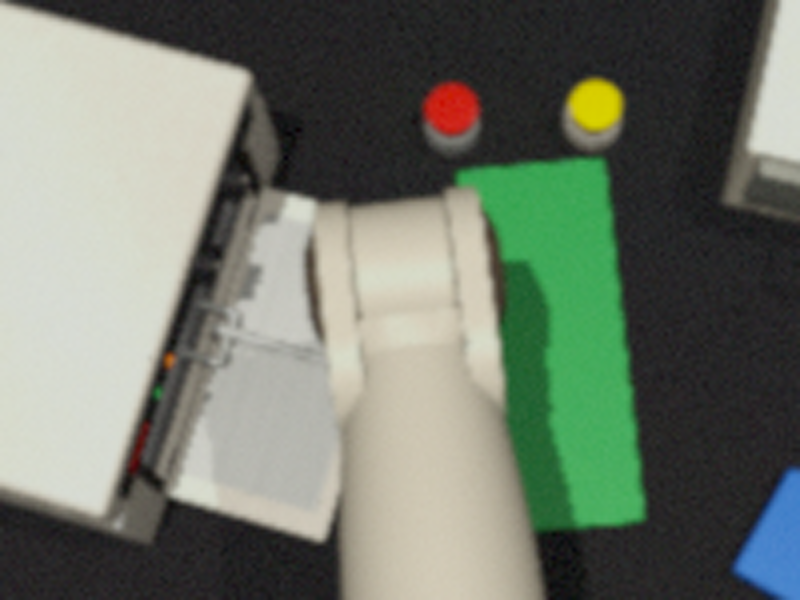

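Emit:
play_rows(commands="0 -4 -20 0 0; 0 -9 -40 0 0; 0 -13 -60 0 0; 0 -18 -80 0 0; 0 -22 -100 0 0; 0 -27 -120 0 0; 0 -31 -140 0 0; 0 -31 -140 0 0; 0 -31 -140 0 0")

```text
time: 21.67
ee_pos: [0.4634, -0.046, 0.0231]
tcp_rot: [-180.0, -0.0, -102.5]
wrist_force: [0.5, 0.1, -1.3]
opening: 0.0233
```

Emit:
play_rows(commands="0 -1 -5 0 0; 0 -2 -10 0 0; 0 -3 -14 0 0; 0 -3 -14 0 0")

```text
time: 22.0
ee_pos: [0.4603, -0.0598, 0.023]
tcp_rot: [180.0, -0.0, -102.4]
wrist_force: [-0.2, 0.4, -1.4]
opening: 0.0225
```

```bash
python3 - <<'E'
from h import *
snap("scene","b3",(180,130,380,280),4)
snap("top","b3t",(200,130,400,280),4)
o=get_obs(); print(o["ee_pos"],o["wrist_force"])
E
```

```text
[ 0.46033056 -0.05951746  0.02297752] [-0.10482936  0.77540405 -1.78123382]
```

View pics/b3.png

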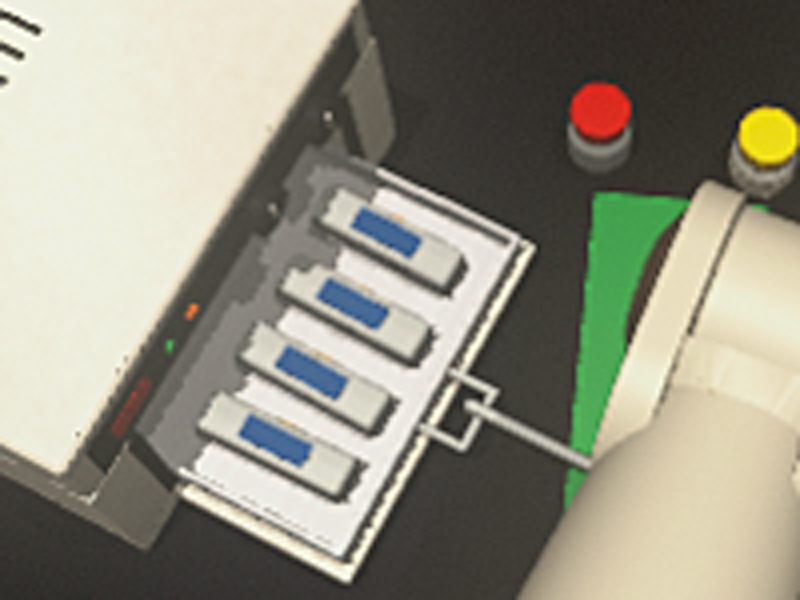

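The tray is nearly out, with 4 cases on it and the tip in the eye. I'll creep on to the stop.

Emit:
play_rows(commands="0 0 -2 0 0; 0 -1 -4 0 0; 0 -1 -4 0 0")

```text
time: 22.35
ee_pos: [0.4593, -0.0637, 0.023]
tcp_rot: [180.0, -0.0, -102.4]
wrist_force: [-0.6, 1.1, -1.6]
opening: 0.0228
```

Emit:
play_rows(commands="0 0 -2 0 0; 0 -1 -4 0 0; 0 -1 -4 0 0")

```text
time: 22.6
ee_pos: [0.4589, -0.0652, 0.0229]
tcp_rot: [180.0, 0.3, -102.3]
wrist_force: [4.0, 18.1, -4.8]
opening: 0.0224
```

Emit:
play_rows(commands="0 2 8 0 0; 0 2 8 0 0; 0 2 8 15 0; 0 2 8 35 0; 0 2 8 55 0; 0 2 8 55 0; 0 2 -20 55 -6; 0 2 -20 55 -13; 0 2 -20 55 -20; 0 2 -20 55 -27")

```text
time: 23.43
ee_pos: [0.46, -0.0882, 0.0771]
tcp_rot: [180.0, -0.1, -129.8]
wrist_force: [0.4, 0.2, -2.3]
opening: 0.0228
```

```bash
python3 - <<'E'
from h import *
snap("scene","b4",(180,130,380,280),4)
o=get_obs(); print(o["ee_pos"],o["tcp_rot"],o["wrist_force"])
E
```

```text
[ 0.45999509 -0.08805857  0.07711914] [ 1.79977256e+02 -5.33989107e-02 -1.30269360e+02] [ 0.34387618 -0.30998701 -1.66629486]
```

View pics/b4.png

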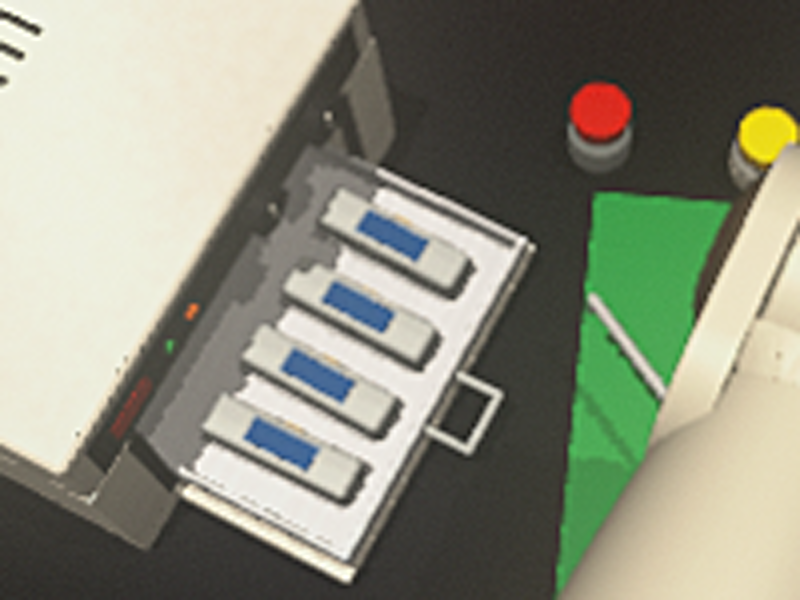

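Emit:
play_rows(commands="0 5 10 0 -7; 0 10 20 0 -14; 0 15 35 0 -21; 0 20 50 0 -28; 0 29 68 0 -35; 0 29 68 0 -41; 0 29 68 -20 -41; 0 29 68 -45 -41; 0 29 68 -65 -41; 0 29 68 -80 -41")

```text
time: 24.32
ee_pos: [0.4882, -0.0196, -0.0046]
tcp_rot: [-180.0, -0.1, -170.2]
wrist_force: [-0.6, -0.4, -1.4]
opening: 0.0229
```

Emit:
play_rows(commands="0 0 0 -5 0; 0 0 0 -9 0; 0 0 0 -12 0; 0 0 0 -12 0; 0 0 0 -12 0")

```text
time: 24.73
ee_pos: [0.4899, -0.0196, -0.0132]
tcp_rot: [-180.0, 0.1, -170.3]
wrist_force: [0.3, 0.5, -1.6]
opening: 0.0225
```

Emit:
play_rows(commands="0 0 0 -2 0; 0 0 0 -3 0; 0 0 0 -3 0; 0 0 0 -3 0")

```text
time: 25.07
ee_pos: [0.4898, -0.0196, -0.0164]
tcp_rot: [-180.0, 0.1, -170.4]
wrist_force: [0.6, -0.3, 2.0]
opening: 0.0226
```

Emit:
play_rows(commands="0.6 0 0 0 0; 1 0 0 0 0; 1 0 0 0 0; 1 0 0 0 0; 1 0 0 0 0; 1 0 0 30 0; 1 0 0 70 0; 1 0 0 110 0; 1 0 0 150 0; 1 0 0 150 0")

```text
time: 25.9
ee_pos: [0.4922, -0.0197, 0.1411]
tcp_rot: [-179.9, 0.6, -170.4]
wrist_force: [-0.3, 0.4, 0.5]
opening: 0.0856
```

Emit:
play_rows(commands="1 12 -27 10 7; 1 23 -53 20 14; 1 35 -80 30 21; 1 46 -106 30 28; 1 58 -133 30 35; 1 69 -160 30 42; 1 81 -186 30 49; 1 92 -213 30 56; 1 104 -240 30 63; 1 115 -265 30 70")

```text
time: 26.73
ee_pos: [0.6047, -0.2862, 0.1626]
tcp_rot: [180.0, 0.0, -100.0]
wrist_force: [0.4, 0.1, 0.1]
opening: 0.0856
```

Emit:
play_rows(commands="1 0 0 0 1; 1 0 0 0 1; 1 0 0 0 1")

```text
time: 26.98
ee_pos: [0.6041, -0.2843, 0.1626]
tcp_rot: [180.0, 0.0, -99.5]
wrist_force: [-0.5, 0.2, -0.1]
opening: 0.0852
```

```bash
python3 - <<'E'
from h import *
s=snap("scene","c1"); t=snap("top","c1t")
o=get_obs(); print(o["ee_pos"],o["tcp_rot"])
hook([("scene",s),("top",t)])
E
```

```text
[ 0.60418565 -0.28371587  0.1633888 ] [-1.79986602e+02  2.85554823e-03 -9.94141309e+01]
scene [(49, [0.5453, -0.006]), (86, [0.4314, -0.0276])]
grip [ 0.4883 -0.0168] yaw 10.72 len 0.1159
top [(30, [0.5449, -0.0109]), (35, [0.4336, -0.0273])]
grip [ 0.4892 -0.0191] yaw 8.39 len 0.1125
```

View pics/c1.png

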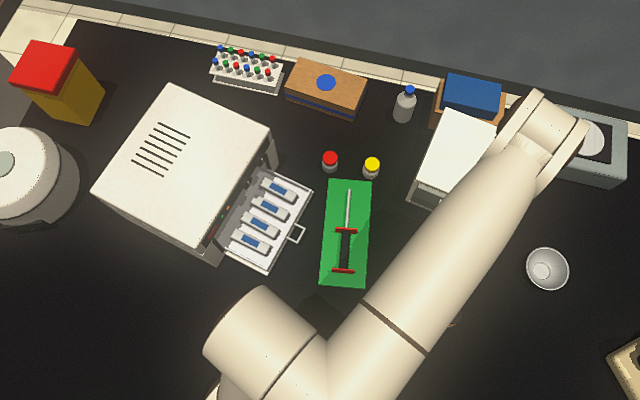

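Emit:
play_rows(commands="0.4 2 -1 0 0; 0.4 2 -1 0 0; 0.4 2 -1 0 0; 0.4 2 -1 0 0; 0.4 2 -1 -20 0; 0.4 2 -1 -40 0; 0.4 2 -1 -60 0; 0.4 2 -1 -74 0; 0.4 2 -1 -74 0; 0.4 2 -1 -74 0")

```text
time: 27.92
ee_pos: [0.6059, -0.2853, 0.0887]
tcp_rot: [179.9, 0.0, -99.4]
wrist_force: [0.5, -0.2, 0.1]
opening: 0.0339
```

Emit:
play_rows(commands="0 0 0 0 0; 0 0 0 0 0; 0 0 0 0 0; 0 0 0 0 0", force=40)

```text
time: 28.25
ee_pos: [0.607, -0.2859, 0.0907]
tcp_rot: [-179.9, -0.0, -99.4]
wrist_force: [-0.8, 0.4, 6.8]
opening: 0.0082
```

Emit:
play_rows(commands="0 -20 3 0 0; 0 -40 7 0 0; 0 -60 10 0 0; 0 -80 14 0 0; 0 -100 17 0 0; 0 -120 20 0 0; 0 -140 24 0 0; 0 -148 25 0 0; 0 -154 26 0 0; 0 -154 26 0 0")

```text
time: 29.08
ee_pos: [0.463, -0.2598, 0.0911]
tcp_rot: [-178.7, 0.2, -99.2]
wrist_force: [56.9, 2.2, -20.0]
opening: 0.0082
```

Emit:
play_rows(commands="0 -2 0 0 0; 0 -4 1 0 0; 0 -4 1 0 0")

```text
time: 29.33
ee_pos: [0.463, -0.2599, 0.0911]
tcp_rot: [-178.3, 0.1, -99.1]
wrist_force: [76.5, -4.1, -28.9]
opening: 0.0081
```

Emit:
play_rows(commands="0 -2 0 0 0; 0 -2 0 0 0")

```text
time: 29.5
ee_pos: [0.4629, -0.2598, 0.0912]
tcp_rot: [-178.1, 0.2, -99.1]
wrist_force: [87.0, -4.2, -33.7]
opening: 0.008
```

Emit:
play_rows(commands="0 6 -1 0 0; 0 12 -2 0 0; 0 14 -2 0 0; 0 14 -2 0 0")

```text
time: 29.83
ee_pos: [0.4628, -0.2598, 0.0909]
tcp_rot: [-179.7, 0.1, -99.3]
wrist_force: [7.1, 5.8, 6.4]
opening: 0.0082
```

```bash
python3 - <<'E'
from h import *
s=snap("scene","c2"); t=snap("top","c2t")
o=get_obs(); print(o["ee_pos"],o["tcp_rot"],o["wrist_force"])
E
```

```text
[ 0.46284366 -0.25980236  0.09085594] [-1.79690864e+02  9.97895590e-02 -9.92869275e+01] [8.55912404 6.96580329 5.66774123]
```

View pics/c2.png

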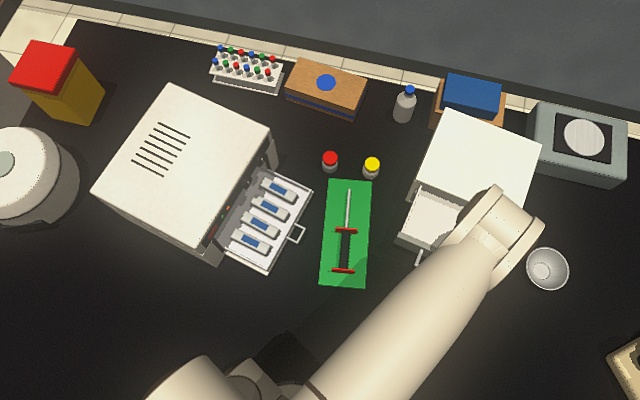

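View pics/c2t.png

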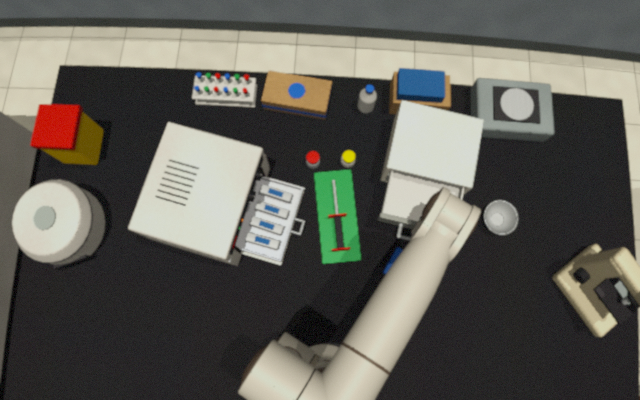

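Emit:
play_rows(commands="0.3 0 0 0 0; 0.4 0 0 0 0; 0.4 0 0 0 0; 0.4 0 0 20 0; 0.4 0 0 50 0; 0.4 0 0 90 0; 0.4 0 0 120 0; 0.4 0 40 120 0; 0.4 0 80 120 0; 0.4 0 120 120 0")

```text
time: 30.77
ee_pos: [0.4601, -0.14, 0.2094]
tcp_rot: [-180.0, -0.0, -99.5]
wrist_force: [0.6, 1.3, 0.3]
opening: 0.0345
```

Emit:
play_rows(commands="0.5 -30 30 0 0; 0.5 -60 50 0 0; 0.5 -90 70 0 0; 0.5 -120 90 0 0; 0.5 -150 90 0 0; 0.5 -150 90 0 0")

```text
time: 31.27
ee_pos: [0.3067, -0.0498, 0.2101]
tcp_rot: [-179.9, -0.0, -99.3]
wrist_force: [1.1, -0.3, 0.1]
opening: 0.0433
```

```bash
python3 - <<'E'
from h import *
s=snap("scene","c3"); t=snap("top","c3t")
for n,i in(("scene",s),("top",t)):
    H=hsv(i);h,sa,v=[H[...,k].astype(int) for k in range(3)]
    for a,c,m in blobs((abs(h-108)<10)&(sa>110)&(v>50),15):
        p=onz(n,[c],.079)[0]
        if .3<p[0]<.7 and 0<p[1]<.4:
            ys,xs=np.nonzero(m); W=onz(n,np.c_[xs,ys],.079)[:,:2].astype(np.float32); r=cv2.minAreaRect(W); print(n,a,c.round(1),p.round(4))
x=np.array([.2173,.9761]);
f=np.array([.5320,.2748]); print('tray ctr exp',f-.04*x)
cv2.imwrite("pics/c3z.png",cv2.resize(s[150:300,380:560],None,fx=4,fy=4,interpolation=cv2.INTER_CUBIC))
print(get_obs()["ee_pos"],get_obs()["tcp_rot"])
E
```

```text
scene 86 [277.8 188.5] [0.6021 0.2    0.079 ]
scene 89 [269.2 206.4] [0.5456 0.208  0.079 ]
scene 92 [258.9 223.5] [0.4915 0.221  0.079 ]
scene 93 [249.8 240.7] [0.4394 0.2304 0.079 ]
top 44 [275.3 192.2] [0.6023 0.1993 0.079 ]
top 45 [271.3 208.6] [0.546 0.208 0.079]
top 47 [266.3 224.6] [0.4917 0.2199 0.079 ]
top 50 [261.9 239.9] [0.4404 0.2301 0.079 ]
tray ctr exp [0.523308 0.235756]
[ 0.31000672 -0.05058139  0.20958378] [-1.79863235e+02 -8.43842686e-03 -9.93710675e+01]
```

View pics/c3z.png

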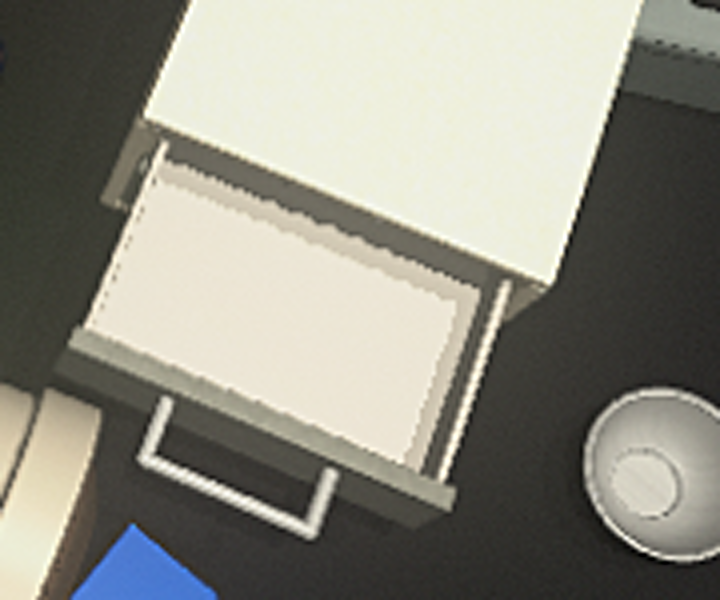

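The drawer is fully out and empty. The case centres agree between the two cameras to 1 mm, with about 55 mm between neighbours. Next I'll pick case 4, the one nearest the robot.

Emit:
play_rows(commands="0.47 15 31 0 -1; 0.47 30 62 0 -2; 0.47 45 93 0 -3; 0.47 60 124 0 -3; 0.47 75 155 0 -3; 0.47 90 186 0 -3; 0.47 105 217 -30 -3; 0.47 120 248 -60 -3; 0.47 128 271 -90 -3; 0.47 128 271 -90 -3")

```text
time: 32.2
ee_pos: [0.4379, 0.2227, 0.112]
tcp_rot: [179.6, -0.3, -102.3]
wrist_force: [-0.0, 0.3, -0.5]
opening: 0.0401
```

Emit:
play_rows(commands="0.47 0 0 0 0; 0.47 0 0 0 0; 0.47 0 0 0 0")

```text
time: 32.45
ee_pos: [0.439, 0.2199, 0.1203]
tcp_rot: [-179.9, 0.0, -102.4]
wrist_force: [-0.4, 0.4, -0.0]
opening: 0.0402
```

```bash
python3 - <<'E'
from h import *
s=snap("scene","d1",(180,130,380,280),4)
o=get_obs();print(o["ee_pos"],o["tcp_rot"],o["opening"])
E
```

```text
[0.43906905 0.21989627 0.12058863] [-1.79899623e+02  7.27357747e-02 -1.02436544e+02] 0.040610060665221756
```

View pics/d1.png

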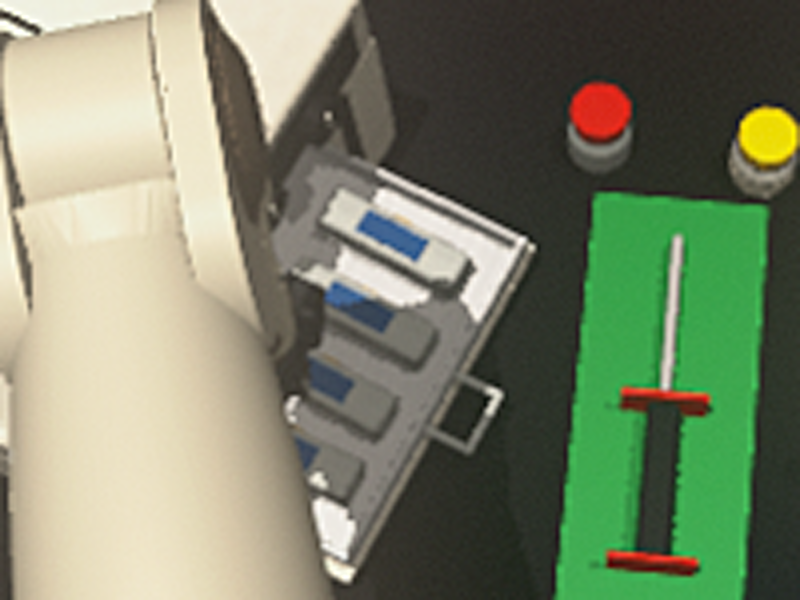

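Emit:
play_rows(commands="0.47 0 0 -30 0; 0.47 0 0 -55 0; 0.47 0 0 -75 0; 0.47 0 0 -88 0; 0.47 0 0 -96 0; 0.47 0 0 -100 0; 0.47 0 0 -100 0")

```text
time: 33.08
ee_pos: [0.4386, 0.2201, 0.0195]
tcp_rot: [-180.0, 0.0, -102.4]
wrist_force: [-0.2, -0.1, 0.1]
opening: 0.0401
```

Emit:
play_rows(commands="0 0 0 0 0; 0 0 0 0 0; 0 0 0 0 0; 0 0 0 0 0", force=50)

```text
time: 33.42
ee_pos: [0.4391, 0.2207, 0.0204]
tcp_rot: [-179.9, 0.1, -102.4]
wrist_force: [-0.1, -1.7, 6.2]
opening: 0.0293
```

Emit:
play_rows(commands="0 0 0 30 0; 0 0 0 70 0; 0 0 0 110 0; 0 0 0 150 0; 0 5 -20 170 0; 0 15 -60 170 -7; 0 20 -100 170 -14; 0 30 -140 170 -21; 0 40 -180 170 -28; 0 50 -220 170 -35")

```text
time: 34.25
ee_pos: [0.4884, -0.0014, 0.1895]
tcp_rot: [-180.0, 0.0, -137.7]
wrist_force: [0.4, 1.0, -0.6]
opening: 0.0293
```

Emit:
play_rows(commands="0 10 -40 0 -7; 0 20 -80 0 -14; 0 30 -120 0 -21; 0 35 -160 0 -28; 0 45 -200 0 -35; 0 50 -240 0 -42; 0 60 -280 0 -49; 0 70 -320 0 -52; 0 75 -360 0 -52; 0 75 -360 0 -52")

```text
time: 35.08
ee_pos: [0.563, -0.3658, 0.1857]
tcp_rot: [-180.0, -0.2, 170.4]
wrist_force: [1.1, -0.8, -2.3]
opening: 0.0295
```

Emit:
play_rows(commands="0 0 0 0 0; 0 0 0 0 0")

```text
time: 35.25
ee_pos: [0.5632, -0.3594, 0.1886]
tcp_rot: [180.0, -0.0, 170.6]
wrist_force: [-0.6, 0.6, -1.4]
opening: 0.0295
```

Emit:
play_rows(commands="0 1 0 -35 0; 0 1 0 -70 0; 0 1 0 -95 0; 0 1 0 -108 0; 0 1 0 -114 0; 0 1 0 -118 0; 0 1 0 -118 0; 0 1 0 -118 0")

```text
time: 35.92
ee_pos: [0.5651, -0.3597, 0.073]
tcp_rot: [-179.9, 0.1, 170.6]
wrist_force: [-0.8, -0.7, -1.3]
opening: 0.0293
```

Emit:
play_rows(commands="0 0 0 -2 0; 0 0 0 -2 0; 0 0 0 -2 0")

```text
time: 36.17
ee_pos: [0.5647, -0.3598, 0.0697]
tcp_rot: [-180.0, 0.1, 170.6]
wrist_force: [0.4, 0.1, -0.6]
opening: 0.0292
```

Emit:
play_rows(commands="0 0 0 -1 0; 0 0 0 -1 0; 0 0 0 -1 0")

```text
time: 36.42
ee_pos: [0.5649, -0.36, 0.0695]
tcp_rot: [-179.9, 0.1, 170.6]
wrist_force: [0.6, 0.9, 6.1]
opening: 0.0292
```

Emit:
play_rows(commands="0.42 0 0 0 0; 0.42 0 0 0 0; 0.42 0 0 0 0; 0.42 0 0 30 0; 0.42 0 0 70 0; 0.42 0 0 110 0; 0.42 -5 40 120 7; 0.42 -10 80 120 14; 0.42 -15 120 120 21; 0.42 -20 160 120 28")

```text
time: 37.25
ee_pos: [0.5441, -0.1983, 0.1885]
tcp_rot: [-180.0, 0.1, -161.1]
wrist_force: [0.4, 0.8, -0.1]
opening: 0.0357
```

```bash
python3 - <<'E'
from h import *
s=snap("scene","d2"); t=snap("top","d2t")
cv2.imwrite("pics/d2z.png",np.hstack([cv2.resize(s[150:300,400:550],None,fx=2.6,fy=2.6),cv2.resize(t[130:280,350:500],None,fx=2.6,fy=2.6)]))
o=get_obs();print(o["ee_pos"],o["tcp_rot"],o["opening"])
E
```

```text
[ 0.54396318 -0.19512635  0.18931954] [ 1.79988660e+02  8.25701812e-02 -1.60860728e+02] 0.03610705956187583
```

View pics/d2z.png

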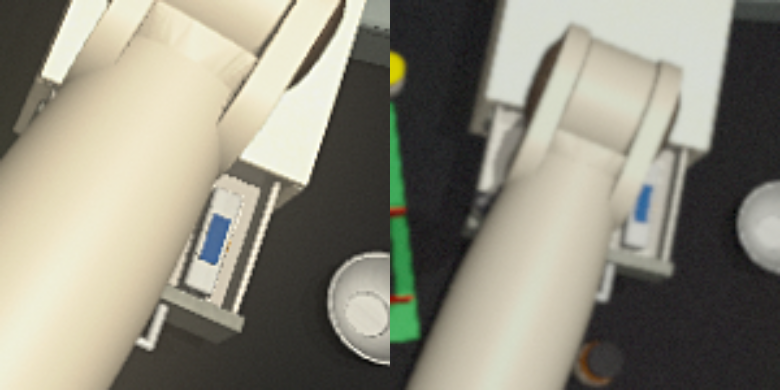

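Emit:
play_rows(commands="0.47 -5 40 0 7; 0.47 -10 80 0 14; 0.47 -16 120 0 21; 0.47 -21 160 0 28; 0.47 -27 200 0 35; 0.47 -32 240 0 42; 0.47 -38 280 0 49; 0.47 -43 320 0 56; 0.47 -49 360 -30 58; 0.47 -54 400 -60 58")

```text
time: 38.18
ee_pos: [0.4929, 0.1887, 0.1395]
tcp_rot: [-179.8, 0.1, -103.3]
wrist_force: [1.5, 0.2, -0.6]
opening: 0.0404
```

Emit:
play_rows(commands="0.47 0 6 -10 0; 0.47 0 6 -10 0; 0.47 0 6 -10 0; 0.47 0 6 -10 0")

```text
time: 38.52
ee_pos: [0.4929, 0.1917, 0.1297]
tcp_rot: [-179.9, 0.0, -103.5]
wrist_force: [0.5, 0.2, 0.9]
opening: 0.0404
```

Emit:
play_rows(commands="0.47 -3 19 0 1; 0.47 -3 19 -20 1; 0.47 -3 19 -45 1; 0.47 -3 19 -70 1; 0.47 -3 19 -90 1; 0.47 -3 19 -102 1; 0.47 -3 19 -109 1; 0.47 -3 19 -109 1; 0.47 -3 19 -109 1")

```text
time: 39.27
ee_pos: [0.4899, 0.2115, 0.0205]
tcp_rot: [-179.9, 0.0, -102.4]
wrist_force: [-0.3, 0.1, 0.2]
opening: 0.0401
```

Emit:
play_rows(commands="0 0 0 0 0; 0 0 0 0 0; 0 0 0 0 0; 0 0 0 0 0")

```text
time: 39.6
ee_pos: [0.4902, 0.2119, 0.0211]
tcp_rot: [-179.8, 0.1, -102.4]
wrist_force: [0.7, -1.9, 7.3]
opening: 0.0297
```

Emit:
play_rows(commands="0 0 0 30 0; 0 0 0 70 0; 0 0 0 110 0; 0 0 0 150 0; 0 3 -20 170 0; 0 10 -60 170 -7; 0 16 -100 170 -14; 0 22 -140 170 -21; 0 29 -180 170 -28; 0 35 -220 170 -35")

```text
time: 40.43
ee_pos: [0.5242, -0.0101, 0.19]
tcp_rot: [-180.0, 0.0, -137.7]
wrist_force: [1.0, -0.3, -1.1]
opening: 0.0294
```

Emit:
play_rows(commands="0 7 -40 0 -7; 0 13 -80 0 -14; 0 20 -120 0 -21; 0 26 -160 0 -28; 0 32 -200 0 -35; 0 39 -240 0 -42; 0 46 -280 0 -49; 0 48 -298 0 -52; 0 48 -298 0 -52; 0 48 -298 0 -52")

```text
time: 41.27
ee_pos: [0.5719, -0.3072, 0.1889]
tcp_rot: [180.0, -0.0, 170.6]
wrist_force: [0.2, -0.1, -1.8]
opening: 0.0294
```

Emit:
play_rows(commands="0 0 0 0 0; 0 0 0 0 0")

```text
time: 41.43
ee_pos: [0.5722, -0.3051, 0.1898]
tcp_rot: [180.0, 0.0, 170.8]
wrist_force: [0.1, 1.0, -1.3]
opening: 0.0294
```

Emit:
play_rows(commands="0 1 -2 -35 0; 0 1 -2 -70 0; 0 1 -2 -95 0; 0 1 -2 -108 0; 0 1 -2 -114 0; 0 1 -2 -119 0; 0 1 -2 -119 0; 0 1 -2 -119 0")

```text
time: 42.1
ee_pos: [0.5738, -0.3084, 0.072]
tcp_rot: [-180.0, 0.1, 170.7]
wrist_force: [0.9, -1.1, -1.2]
opening: 0.0293
```

Emit:
play_rows(commands="0 0 0 -1 0; 0 0 0 -1 0; 0 0 0 -1 0")

```text
time: 42.35
ee_pos: [0.5735, -0.3086, 0.0702]
tcp_rot: [-180.0, 0.1, 170.6]
wrist_force: [-0.5, 0.2, 0.9]
opening: 0.0294
```

Next I'll release here and return for case 2 at (.544, .198).

Emit:
play_rows(commands="0.42 0 0 0 0; 0.42 0 0 0 0; 0.42 0 0 0 0; 0.42 0 0 30 0; 0.42 0 0 70 0; 0.42 0 0 110 0; 0.42 -2 40 120 7; 0.42 -4 80 120 14; 0.42 -7 120 120 21; 0.42 -9 160 120 28")

```text
time: 43.18
ee_pos: [0.5638, -0.147, 0.1898]
tcp_rot: [-180.0, 0.0, -161.1]
wrist_force: [1.1, -0.2, -0.7]
opening: 0.0357
```

Emit:
play_rows(commands="0.47 -2 40 0 7; 0.47 -4 80 0 14; 0.47 -6 120 0 21; 0.47 -9 160 0 28; 0.47 -11 200 0 35; 0.47 -13 240 0 42; 0.47 -15 280 0 49; 0.47 -17 320 0 56; 0.47 -19 345 -30 59; 0.47 -20 345 -60 59")

```text
time: 44.02
ee_pos: [0.5446, 0.2016, 0.13]
tcp_rot: [-179.8, 0.2, -101.9]
wrist_force: [0.5, -0.4, 0.2]
opening: 0.0401
```

Emit:
play_rows(commands="0.47 0 0 0 0; 0.47 0 0 0 0; 0.47 0 0 0 0")

```text
time: 44.27
ee_pos: [0.5447, 0.1962, 0.1312]
tcp_rot: [-179.9, 0.0, -102.4]
wrist_force: [-0.3, -0.2, 0.5]
opening: 0.0398
```

```bash
python3 - <<'E'
from h import *
s=snap("scene","d3"); t=snap("top","d3t")
cv2.imwrite("pics/d3z.png",np.hstack([cv2.resize(s[150:300,400:550],None,fx=2.6,fy=2.6),cv2.resize(s[130:280,180:330],None,fx=2.6,fy=2.6)]))
for n,i in(("scene",s),("top",t)):
    H=hsv(i);h,sa,v=[H[...,k].astype(int) for k in range(3)]
    for a,c,m in blobs((abs(h-108)<10)&(sa>110)&(v>50),15):
        p=onz(n,[c],.128)[0]
        if .5<p[0]<.7 and -.45<p[1]<-.1: print(n,a,c.round(1),p.round(4))
E
```

```text
scene 108 [463.  234.4] [ 0.5814 -0.3091  0.128 ]
scene 114 [482.4 241.9] [ 0.5741 -0.361   0.128 ]
top 51 [431.3 204.3] [ 0.5828 -0.31    0.128 ]
top 44 [446.8 207.8] [ 0.5744 -0.3608  0.128 ]
```

View pics/d3z.png

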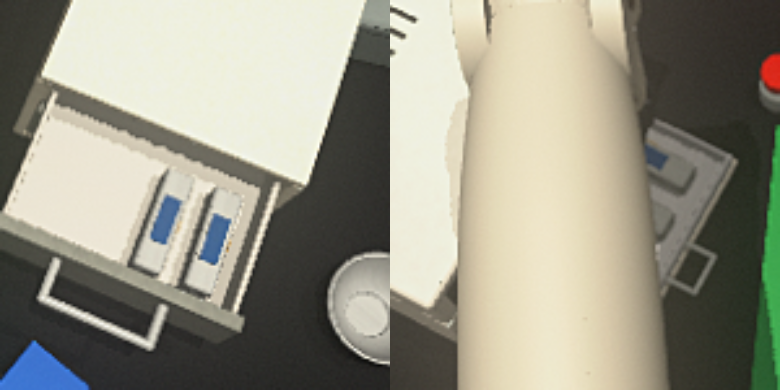

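Both cases are in the drawer, flat and parallel. Now case 2.

Emit:
play_rows(commands="0.47 0 2 -30 0; 0.47 0 2 -55 0; 0.47 0 2 -80 0; 0.47 0 2 -98 0; 0.47 0 2 -106 0; 0.47 0 2 -111 0; 0.47 0 2 -111 0; 0.47 0 2 -111 0")

```text
time: 45.03
ee_pos: [0.545, 0.1987, 0.0199]
tcp_rot: [-179.9, 0.1, -102.4]
wrist_force: [-0.3, -1.3, 0.8]
opening: 0.0404
```

Emit:
play_rows(commands="0 0 0 0 0; 0 0 0 0 0; 0 0 0 0 0; 0 0 0 0 0")

```text
time: 45.37
ee_pos: [0.5452, 0.199, 0.0202]
tcp_rot: [-179.8, 0.1, -102.4]
wrist_force: [-0.1, -0.5, 7.8]
opening: 0.0289
```

Emit:
play_rows(commands="0 0 0 30 0; 0 0 0 70 0; 0 0 0 110 0; 0 0 0 150 0; 0 2 -20 170 0; 0 4 -60 170 -7; 0 6 -100 170 -14; 0 8 -135 170 -21; 0 11 -170 170 -28; 0 14 -205 170 -35")

```text
time: 46.2
ee_pos: [0.558, -0.008, 0.189]
tcp_rot: [-180.0, 0.0, -137.7]
wrist_force: [0.1, 0.9, -0.9]
opening: 0.0294
```

Emit:
play_rows(commands="0 3 -35 0 -7; 0 6 -70 0 -14; 0 9 -105 0 -21; 0 12 -140 0 -28; 0 15 -175 0 -35; 0 18 -210 0 -42; 0 21 -240 0 -49; 0 23 -249 0 -52; 0 23 -249 0 -52; 0 23 -249 0 -52")

```text
time: 47.03
ee_pos: [0.581, -0.2556, 0.1883]
tcp_rot: [180.0, -0.0, 170.7]
wrist_force: [0.4, 0.4, -1.9]
opening: 0.0292
```

Emit:
play_rows(commands="0 0 0 0 0; 0 0 0 0 0")

```text
time: 47.2
ee_pos: [0.5812, -0.2541, 0.1888]
tcp_rot: [180.0, 0.0, 170.8]
wrist_force: [0.7, 0.0, -1.2]
opening: 0.0294
```

Emit:
play_rows(commands="0 1 -1 -35 0; 0 1 -1 -70 0; 0 1 -1 -95 0; 0 1 -1 -108 0; 0 1 -1 -114 0; 0 1 -1 -118 0; 0 1 -1 -118 0; 0 1 -1 -118 0")

```text
time: 47.87
ee_pos: [0.5829, -0.2565, 0.0721]
tcp_rot: [-180.0, 0.1, 170.7]
wrist_force: [0.2, -0.1, -1.2]
opening: 0.0294
```

Emit:
play_rows(commands="0 0 0 -1 0; 0 0 0 -1 0; 0 0 0 -1 0")

```text
time: 48.12
ee_pos: [0.5824, -0.2565, 0.0701]
tcp_rot: [-180.0, 0.1, 170.6]
wrist_force: [-0.5, -0.6, -1.7]
opening: 0.0296
```

Emit:
play_rows(commands="0.42 0 0 0 0; 0.42 0 0 0 0; 0.42 0 0 0 0; 0.42 0 0 30 0; 0.42 0 0 70 0; 0.42 0 0 110 0; 0.42 -10 40 120 7; 0.42 -10 80 120 14; 0.42 -10 115 120 21; 0.42 -10 150 120 28")

```text
time: 48.95
ee_pos: [0.572, -0.105, 0.19]
tcp_rot: [-180.0, 0.1, -161.1]
wrist_force: [0.5, 0.1, 0.3]
opening: 0.0361
```

Emit:
play_rows(commands="0.47 0 35 0 7; 0.47 3 70 0 14; 0.47 6 105 0 21; 0.47 9 140 0 28; 0.47 12 175 0 35; 0.47 15 210 0 42; 0.47 20 245 0 49; 0.47 25 280 0 56; 0.47 27 294 -30 59; 0.47 27 294 -60 59")

```text
time: 49.78
ee_pos: [0.6003, 0.1916, 0.13]
tcp_rot: [-179.8, 0.1, -101.9]
wrist_force: [0.7, 0.5, -0.6]
opening: 0.0401
```

Emit:
play_rows(commands="0.47 0 0 0 0; 0.47 0 0 0 0; 0.47 0 0 0 0")

```text
time: 50.03
ee_pos: [0.5995, 0.1873, 0.1313]
tcp_rot: [-179.9, 0.0, -102.4]
wrist_force: [0.1, -0.1, 1.3]
opening: 0.04
```

```bash
python3 - <<'E'
from h import *
s=snap("scene","d4"); t=snap("top","d4t")
cv2.imwrite("pics/d4z.png",np.hstack([cv2.resize(s[150:300,400:550],None,fx=2.6,fy=2.6),cv2.resize(s[130:280,180:330],None,fx=2.6,fy=2.6)]))
for n,i in(("scene",s),("top",t)):
    H=hsv(i);h,sa,v=[H[...,k].astype(int) for k in range(3)]
    for a,c,m in blobs((abs(h-108)<10)&(sa>110)&(v>50),15):
        p=onz(n,[c],.128)[0]
        if .5<p[0]<.7 and -.45<p[1]<-.1: print(n,a,c.round(1),p.round(4))
E
```

```text
scene 106 [443.7 226.3] [ 0.5906 -0.2567  0.128 ]
scene 108 [463.  234.4] [ 0.5814 -0.3091  0.128 ]
scene 115 [482.4 241.8] [ 0.5743 -0.361   0.128 ]
top 50 [415.3 200.9] [ 0.5909 -0.2576  0.128 ]
top 51 [431.3 204.3] [ 0.5828 -0.31    0.128 ]
top 45 [446.9 207.9] [ 0.5742 -0.3609  0.128 ]
```

View pics/d4z.png

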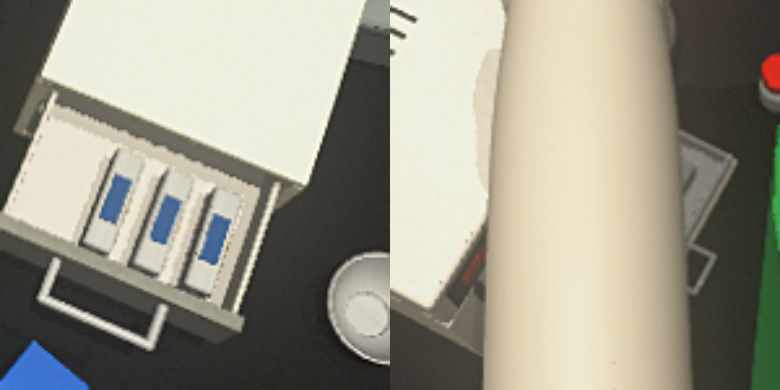

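Emit:
play_rows(commands="0.47 0 2 -30 0; 0.47 0 2 -55 0; 0.47 0 2 -80 0; 0.47 0 2 -98 0; 0.47 0 2 -106 0; 0.47 0 2 -111 0; 0.47 0 2 -111 0; 0.47 0 2 -111 0")

```text
time: 50.8
ee_pos: [0.6, 0.1898, 0.02]
tcp_rot: [-179.9, 0.1, -102.4]
wrist_force: [-0.4, 0.9, 0.8]
opening: 0.0399
```

Emit:
play_rows(commands="0 0 0 0 0; 0 0 0 0 0; 0 0 0 0 0; 0 0 0 0 0")

```text
time: 51.13
ee_pos: [0.6003, 0.19, 0.0204]
tcp_rot: [-179.8, 0.1, -102.4]
wrist_force: [-0.2, -0.5, 7.0]
opening: 0.0299
```

Emit:
play_rows(commands="0 0 0 30 0; 0 0 0 70 0; 0 0 0 110 0; 0 0 0 150 0; 0 -2 -20 170 0; 0 -4 -55 170 -7; 0 -6 -90 170 -14; 0 -8 -120 170 -21; 0 -9 -150 170 -28; 0 -9 -180 170 -35")

```text
time: 51.97
ee_pos: [0.5898, 0.0083, 0.1891]
tcp_rot: [-180.0, 0.0, -137.7]
wrist_force: [-0.1, -0.3, -1.5]
opening: 0.0295
```

Emit:
play_rows(commands="0 0 -30 0 -7; 0 0 -60 0 -14; 0 0 -90 0 -21; 0 0 -120 0 -28; 0 0 -150 0 -35; 0 0 -180 0 -42; 0 0 -205 0 -49; 0 0 -213 0 -52; 0 0 -213 0 -52; 0 0 -213 0 -52")

```text
time: 52.8
ee_pos: [0.59, -0.2035, 0.1885]
tcp_rot: [180.0, 0.0, 170.7]
wrist_force: [-0.3, -0.0, -1.3]
opening: 0.0296
```

Emit:
play_rows(commands="0 0 0 0 0; 0 0 0 0 0")

```text
time: 52.97
ee_pos: [0.5903, -0.2023, 0.1886]
tcp_rot: [180.0, 0.0, 170.8]
wrist_force: [-0.2, -0.0, -2.2]
opening: 0.0296
```

Emit:
play_rows(commands="0 1 0 -35 0; 0 1 0 -70 0; 0 1 0 -95 0; 0 1 0 -108 0; 0 1 0 -114 0; 0 1 0 -118 0; 0 1 0 -118 0; 0 1 0 -118 0")

```text
time: 53.63
ee_pos: [0.5919, -0.2034, 0.0721]
tcp_rot: [-180.0, 0.1, 170.7]
wrist_force: [-0.0, -0.7, -0.8]
opening: 0.0297
```

Emit:
play_rows(commands="0 0 0 -1 0; 0 0 0 -1 0; 0 0 0 -1 0")

```text
time: 53.88
ee_pos: [0.5914, -0.2035, 0.0701]
tcp_rot: [-180.0, 0.1, 170.6]
wrist_force: [-0.1, -0.3, -1.4]
opening: 0.0296
```

Emit:
play_rows(commands="0.42 0 0 0 0; 0.42 0 0 0 0; 0.42 0 0 0 0; 0.42 0 0 30 0; 0.42 0 0 70 0; 0.42 0 0 110 0; 0.42 -30 20 120 7; 0.42 -60 40 120 14; 0.42 -90 60 120 21; 0.42 -120 80 120 28")

```text
time: 54.72
ee_pos: [0.47, -0.1227, 0.1894]
tcp_rot: [-180.0, 0.0, -161.0]
wrist_force: [0.1, 0.5, 1.6]
opening: 0.0358
```

Emit:
play_rows(commands="0.4 -30 20 0 7; 0.4 -60 40 0 14; 0.4 -90 60 0 21; 0.4 -120 80 0 28; 0.4 -150 100 0 35; 0.4 -150 100 0 42; 0.4 -150 100 0 49; 0.4 -150 100 0 56; 0.4 -150 100 0 62")

```text
time: 55.47
ee_pos: [0.321, -0.0232, 0.1898]
tcp_rot: [-179.9, 0.0, -99.0]
wrist_force: [0.3, -0.7, 0.3]
opening: 0.0343
```

```bash
python3 - <<'E'
from h import *
s=snap("scene","d5"); t=snap("top","d5t")
for n,i in(("scene",s),("top",t)):
    H=hsv(i);h,sa,v=[H[...,k].astype(int) for k in range(3)]
    for a,c,m in blobs((abs(h-108)<10)&(sa>110)&(v>50),15):
        p=onz(n,[c],.128)[0]
        if .5<p[0]<.7 and -.45<p[1]<-.1: print(n,a,c.round(1),p.round(4))
o=get_obs();print(o["ee_pos"],o["tcp_rot"],o["opening"])
hook([("scene",s),("top",t)])
E
```

```text
scene 107 [424.8 217.7] [ 0.6017 -0.2049  0.128 ]
scene 106 [443.7 226.3] [ 0.5906 -0.2567  0.128 ]
scene 108 [463.  234.4] [ 0.5814 -0.3091  0.128 ]
scene 114 [482.4 241.9] [ 0.5741 -0.361   0.128 ]
top 43 [399.  196.9] [ 0.6007 -0.2045  0.128 ]
top 50 [415.3 200.9] [ 0.5909 -0.2576  0.128 ]
top 50 [431.3 204.4] [ 0.5824 -0.3098  0.128 ]
top 43 [446.8 207.9] [ 0.5742 -0.3607  0.128 ]
[ 0.32107495 -0.02327047  0.18962209] [-1.79951773e+02  4.85523440e-03 -9.92633940e+01] 0.03394737021157626
scene [(69, [0.5595, -0.0406])]
top [(33, [0.5598, -0.044])]
```

View pics/d5.png

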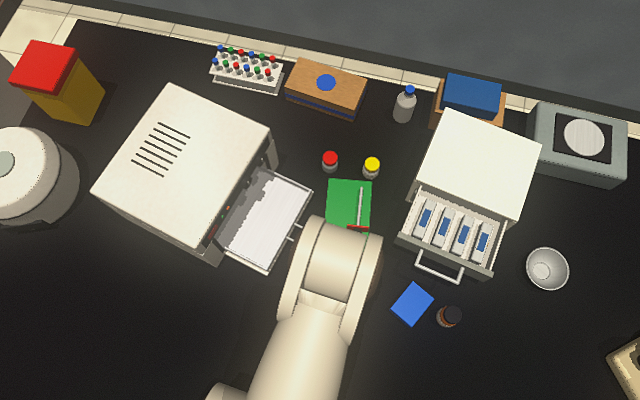

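Emit:
play_rows(commands="0.4 17 -28 15 0; 0.4 34 -56 15 0; 0.4 51 -84 15 0; 0.4 68 -112 15 0; 0.4 85 -140 15 0; 0.4 102 -168 15 0; 0.4 119 -196 15 0; 0.4 136 -224 15 0; 0.4 142 -236 15 0; 0.4 142 -236 15 0")

```text
time: 56.4
ee_pos: [0.4638, -0.2616, 0.203]
tcp_rot: [179.9, 0.0, -99.7]
wrist_force: [1.1, -0.1, -0.3]
opening: 0.0344
```

Emit:
play_rows(commands="0.4 0 0 0 0; 0.4 0 0 0 0; 0.4 0 0 0 0")

```text
time: 56.65
ee_pos: [0.4628, -0.2586, 0.2047]
tcp_rot: [-180.0, -0.0, -99.4]
wrist_force: [0.3, 0.1, 0.2]
opening: 0.034
```

Emit:
play_rows(commands="0.4 0 -1 -35 0; 0.4 0 -1 -70 0; 0.4 0 -1 -95 0; 0.4 0 -1 -108 0; 0.4 0 -1 -114 0; 0.4 0 -1 -114 0; 0 0 -1 -114 0; 0 0 -1 -114 0; 0 0 -1 -114 0; 0 0 -1 -114 0", force=40)

```text
time: 57.48
ee_pos: [0.464, -0.2607, 0.0923]
tcp_rot: [-179.8, -0.0, -99.4]
wrist_force: [-1.6, 1.8, 6.9]
opening: 0.0081
```

Emit:
play_rows(commands="0 15 -3 0 0; 0 35 -6 0 0; 0 55 -9 0 0; 0 75 -13 0 0; 0 95 -16 0 0; 0 115 -19 0 0; 0 130 -22 0 0; 0 142 -24 0 0; 0 148 -25 0 0; 0 148 -25 0 0")

```text
time: 58.32
ee_pos: [0.6132, -0.2877, 0.0924]
tcp_rot: [-179.8, -0.2, -99.4]
wrist_force: [-0.3, -7.8, 6.4]
opening: 0.0084
```

Emit:
play_rows(commands="0 2 0 0 0; 0 4 0 0 0; 0 4 0 0 0")

```text
time: 58.57
ee_pos: [0.6158, -0.2882, 0.0924]
tcp_rot: [-179.8, -0.3, -99.5]
wrist_force: [-1.1, -10.3, 4.3]
opening: 0.0084
```

Emit:
play_rows(commands="0 1 1 0 0; 0 2 1 0 0; 0 2 1 0 0")

```text
time: 58.82
ee_pos: [0.6172, -0.2885, 0.0924]
tcp_rot: [-179.8, -0.4, -99.5]
wrist_force: [-3.8, -15.8, 4.8]
opening: 0.008
```

Emit:
play_rows(commands="0 1 0 0 0; 0 2 0 0 0; 0 2 0 0 0")

```text
time: 59.07
ee_pos: [0.6191, -0.2888, 0.0924]
tcp_rot: [-179.8, -0.4, -99.6]
wrist_force: [-2.9, -17.6, 5.4]
opening: 0.0085
```

Emit:
play_rows(commands="0 1 0 0 0; 0 2 0 0 0; 0 2 0 0 0")

```text
time: 59.32
ee_pos: [0.6202, -0.289, 0.0924]
tcp_rot: [-179.9, -0.4, -99.6]
wrist_force: [-7.7, -18.6, 5.3]
opening: 0.0079
```

Emit:
play_rows(commands="0 1 -3 0 0; 0 2 -3 0 0; 0 2 -3 0 0")

```text
time: 59.57
ee_pos: [0.6202, -0.289, 0.0924]
tcp_rot: [179.8, -0.2, -99.5]
wrist_force: [-19.7, -3.0, 11.2]
opening: 0.0081
```

Emit:
play_rows(commands="0 1 0 0 0; 0 1 0 0 0; 0 1 0 0 0")

```text
time: 59.82
ee_pos: [0.6201, -0.289, 0.0924]
tcp_rot: [179.7, -0.2, -99.5]
wrist_force: [-24.3, -3.1, 13.5]
opening: 0.0085
```

Emit:
play_rows(commands="0 -2 0 0 0; 0.4 -2 0 0 0; 0.4 -2 0 0 0; 0.4 -2 0 0 0; 0.4 -2 0 25 0; 0.4 -2 0 60 0; 0.4 -2 0 100 0; 0.4 -40 20 110 0; 0.4 -80 40 110 0; 0.4 -120 60 110 0")

```text
time: 60.65
ee_pos: [0.5123, -0.231, 0.2009]
tcp_rot: [-179.9, -0.0, -99.4]
wrist_force: [-1.0, 0.2, 0.2]
opening: 0.0341
```

Emit:
play_rows(commands="1 -40 20 0 -7; 1 -80 40 0 -14; 1 -120 60 0 -21; 1 -160 80 0 -28; 1 -190 100 0 -35; 1 -200 120 0 -42; 1 -200 150 0 -49; 1 -200 180 0 -56; 1 -200 220 0 -63; 1 -200 250 0 -70")

```text
time: 61.48
ee_pos: [0.3125, 0.003, 0.2011]
tcp_rot: [-180.0, 0.1, -163.7]
wrist_force: [0.9, 0.3, 0.5]
opening: 0.0852
```

```bash
python3 - <<'E'
from h import *
s=snap("scene","e1"); t=snap("top","e1t")
o=get_obs();print(o["ee_pos"],o["tcp_rot"],o["opening"])
hook([("scene",s),("top",t)])
E
```

```text
[0.31264805 0.00502186 0.20099428] [ 1.79969810e+02  1.12788503e-01 -1.63432031e+02] 0.08548784468709657
scene [(70, [0.5593, -0.0409])]
top [(33, [0.5597, -0.0424]), (26, [0.4458, -0.0459])]
grip [ 0.5028 -0.0441] yaw 1.76 len 0.1139
```

View pics/e1.png

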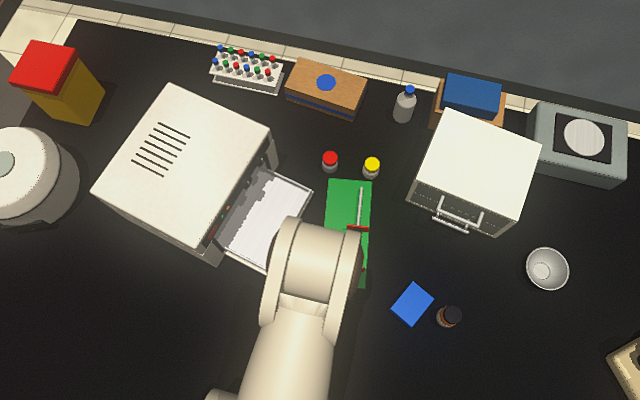

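Emit:
play_rows(commands="1 -20 40 0 -7; 1 -30 80 0 -14; 1 -40 110 0 -14; 1 -40 110 0 -14")

```text
time: 61.92
ee_pos: [0.2719, 0.1135, 0.2009]
tcp_rot: [179.9, 0.1, -177.6]
wrist_force: [-0.1, 0.2, -0.3]
opening: 0.0854
```

```bash
python3 - <<'E'
from h import *
s=snap("scene","e2",(310,150,400,300),4); t=snap("top","e2t")
o=get_obs();print(o["ee_pos"],o["tcp_rot"],o["opening"])
hook([("scene",s),("top",t)])
H=hsv(s); m=(abs(H[...,0].astype(int)-68)<15)&(H[...,1]>100)&(H[...,2]>60)
E
```

```text
[0.27202887 0.11362586 0.20079347] [ 1.79947788e+02  5.22070313e-02 -1.77124106e+02] 0.08559077268133519
scene [(64, [0.5593, -0.0401]), (91, [0.4452, -0.0548])]
grip [ 0.5022 -0.0475] yaw 7.34 len 0.1151
top [(33, [0.56, -0.045]), (30, [0.4468, -0.0517])]
grip [ 0.5034 -0.0484] yaw 3.38 len 0.1134
```

View pics/e2.png

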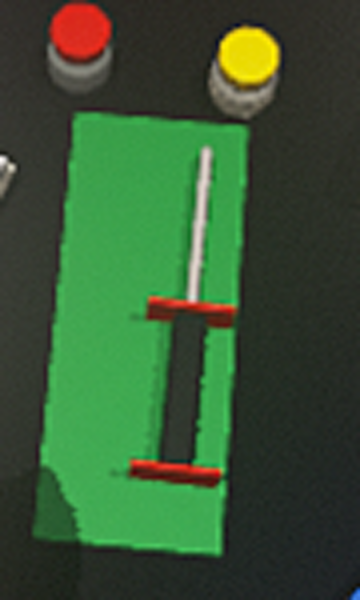

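```bash
python3 - <<'E'
from h import *
k=lambda l:np.array(l)/4+[310,150]-[.37,.37]
a=onz("scene",k([[207,151],[192,309],[176,473]]),[.031,.049,.049])
a=np.vstack([onz("scene",k([q]),z) for q,z in(([207,151],.031),([192,306],.049),([176,469],.049))]);print(a.round(4))
for d in (a[0]-a[2],a[0]-a[1],a[1]-a[2]): print(np.degrees(np.arctan2(d[1],d[0])))
E
```

```text
[[ 0.6823 -0.0241  0.031 ]
 [ 0.56   -0.0399  0.049 ]
 [ 0.4461 -0.0552  0.049 ]]
7.514467547462852
7.366705359766276
7.672940923440689
```

Emit:
play_rows(commands="1 30 -21 0 4; 1 60 -42 0 4; 1 90 -63 0 4; 1 120 -84 0 4; 1 150 -105 0 4; 1 180 -126 0 4; 1 210 -147 -30 4; 1 231 -162 -60 4; 1 231 -162 -90 4; 1 231 -162 -120 4")

```text
time: 62.85
ee_pos: [0.5043, -0.0531, 0.0781]
tcp_rot: [-180.0, -0.0, -173.5]
wrist_force: [-0.0, -0.1, -0.4]
opening: 0.0854
```

Emit:
play_rows(commands="1 0 0 -20 0; 1 0 0 -20 0; 1 0 0 -20 0; 1 0 0 -20 0")

```text
time: 63.18
ee_pos: [0.5043, -0.0511, 0.0621]
tcp_rot: [-180.0, 0.1, -173.4]
wrist_force: [0.2, 0.1, -0.1]
opening: 0.0855
```

Emit:
play_rows(commands="1 0 2 -30 0; 1 0 2 -55 0; 1 0 2 -68 0; 1 0 2 -78 0; 1 0 2 -78 0; 1 0 2 -78 0; 0 0 2 -78 0; 0 0 2 -78 0; 0 0 2 -78 0; 0 0 2 -78 0", force=70)

```text
time: 64.02
ee_pos: [0.504, -0.0483, -0.017]
tcp_rot: [-180.0, 0.1, -173.4]
wrist_force: [0.3, 0.1, 0.1]
opening: 0.0385
```

Emit:
play_rows(commands="0 0 0 0 0; 0 0 0 0 0; 0 0 0 0 0")

```text
time: 64.27
ee_pos: [0.5039, -0.0482, -0.0171]
tcp_rot: [-180.0, 0.1, -173.4]
wrist_force: [-0.8, 0.8, 5.1]
opening: 0.0228
```

Emit:
play_rows(commands="0 0 0 25 0; 0 0 0 50 0; 0 0 0 80 5; 0 -5 0 80 12; 0 -12 -5 80 19; 0 -18 -10 80 26; 0 -24 -10 80 33; 0 -30 -10 80 40; 0 -36 -10 80 47; 0 -42 -10 80 54")

```text
time: 65.1
ee_pos: [0.4608, -0.0583, 0.0618]
tcp_rot: [179.9, -0.0, -119.1]
wrist_force: [-0.5, -0.5, -1.9]
opening: 0.0231
```

Emit:
play_rows(commands="0 0 0 0 7; 0 0 0 0 14; 0 0 0 0 17; 0 0 0 0 17; 0 0 0 0 17")

```text
time: 65.52
ee_pos: [0.4612, -0.0582, 0.0619]
tcp_rot: [180.0, -0.0, -102.6]
wrist_force: [0.4, 0.5, -1.3]
opening: 0.023
```

```bash
python3 - <<'E'
from h import *
s=snap("scene","f1",(230,160,370,280),5); t=snap("top","f1t",(230,160,370,280),5)
o=get_obs();print(o["ee_pos"],o["tcp_rot"],o["opening"])
E
```

```text
[ 0.46134173 -0.05823922  0.06207199] [ 1.79974174e+02 -3.20686936e-03 -1.02544571e+02] 0.02306357232683347
```

View pics/f1.png

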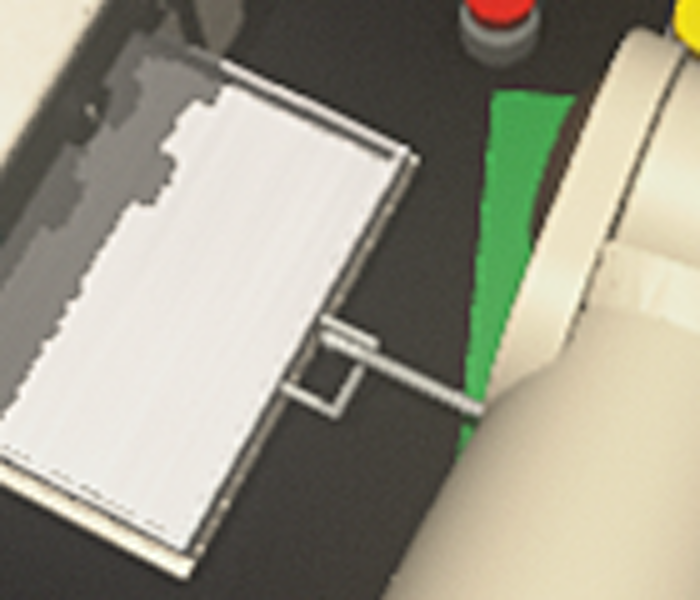

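View pics/f1t.png

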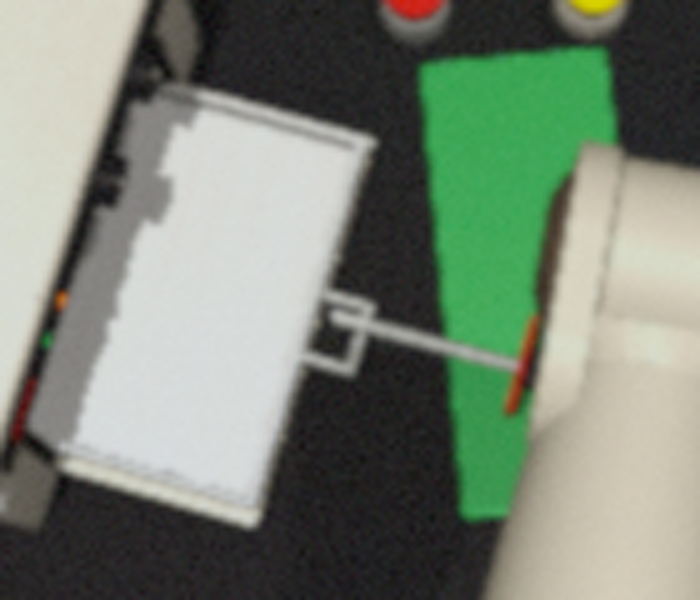

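```bash
python3 - <<'E'
from h import *
k=lambda q:np.array(q)/5+[230,160]-[.4,.4]
print('tip',tri(k([328,335]),k([337,317])),onz("scene",[k([328,335])],.109),onz("top",[k([337,317])],.109))
print('eye',onz("scene",[k([331.5,364.5])],.053),onz("top",[k([338,332])],.053))
E
```

```text
tip (array([0.49683523, 0.11765651, 0.11891223]), np.float64(0.0003355027698118828)) [[0.49961014 0.11893408 0.109     ]] [[0.49841055 0.11830634 0.109     ]]
eye [[0.49883689 0.12042126 0.053     ]] [[0.49790683 0.11989083 0.053     ]]
```

Emit:
play_rows(commands="0 1 5 0 0; 0 1 5 -10 0; 0 1 5 -20 0; 0 1 5 -30 0; 0 1 5 -36 0; 0 1 5 -39 0; 0 1 5 -39 0")

```text
time: 66.2
ee_pos: [0.4618, -0.0532, 0.0221]
tcp_rot: [179.9, -0.0, -102.4]
wrist_force: [-0.1, 0.2, -2.5]
opening: 0.0228
```

```bash
python3 - <<'E'
from h import *
s=snap("scene","f2",(230,160,370,280),5)
o=get_obs();print(o["ee_pos"],o["wrist_force"])
E
```

```text
[ 0.46217269 -0.05327252  0.02287055] [-0.16380308 -0.56434944 -1.06046346]
```

View pics/f2.png

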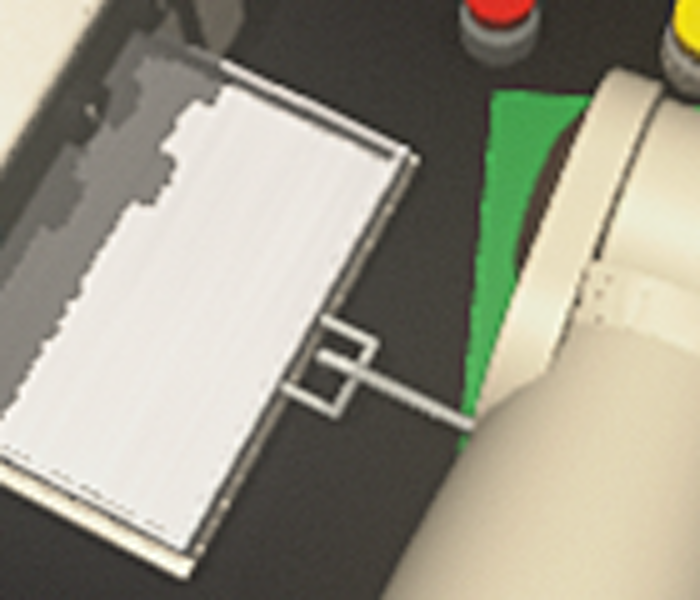

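Emit:
play_rows(commands="0 2 8 0 0; 0 4 18 0 0; 0 9 40 0 0; 0 13 60 0 0; 0 18 80 0 0; 0 22 100 0 0; 0 27 120 0 0; 0 31 140 0 0; 0 36 160 0 0; 0 40 180 0 0")

```text
time: 67.08
ee_pos: [0.5029, 0.1284, 0.0238]
tcp_rot: [-179.9, -0.0, -102.4]
wrist_force: [2.0, -4.5, -1.4]
opening: 0.0225
```

Emit:
play_rows(commands="0 2 8 0 0; 0 3 14 0 0; 0 4 20 0 0; 0 4 20 0 0; 0 4 20 0 0")

```text
time: 67.5
ee_pos: [0.5064, 0.1467, 0.0233]
tcp_rot: [180.0, 0.0, -102.4]
wrist_force: [0.5, -1.1, -2.8]
opening: 0.0229
```

Emit:
play_rows(commands="0 0 2 0 0; 0 1 4 0 0; 0 1 4 0 0")

```text
time: 67.75
ee_pos: [0.5075, 0.1505, 0.0233]
tcp_rot: [180.0, -0.0, -102.5]
wrist_force: [0.5, -0.3, -1.6]
opening: 0.023
```

Emit:
play_rows(commands="0 0 2 0 0; 0 1 4 0 0; 0 1 4 0 0")

```text
time: 68.0
ee_pos: [0.5086, 0.155, 0.0233]
tcp_rot: [-180.0, 0.0, -102.4]
wrist_force: [-0.5, -0.3, -2.4]
opening: 0.0228
```

Emit:
play_rows(commands="0 0 2 0 0; 0 1 4 0 0; 0 1 4 0 0")

```text
time: 68.25
ee_pos: [0.5096, 0.1591, 0.0233]
tcp_rot: [180.0, 0.0, -102.4]
wrist_force: [-0.4, -0.9, -2.2]
opening: 0.0228
```

Emit:
play_rows(commands="0 0 1 0 0; 0 0 2 0 0; 0 0 2 0 0")

```text
time: 68.5
ee_pos: [0.5096, 0.1609, 0.0234]
tcp_rot: [-180.0, 0.0, -102.4]
wrist_force: [-1.3, 0.4, -1.4]
opening: 0.0231
```

Emit:
play_rows(commands="0 0 1 0 0; 0 1 2 0 0; 0 1 2 0 0")

```text
time: 68.75
ee_pos: [0.5104, 0.1628, 0.0232]
tcp_rot: [180.0, -0.0, -102.4]
wrist_force: [-0.8, -0.6, -1.4]
opening: 0.0229
```

Emit:
play_rows(commands="0 0 1 0 0; 0 0 2 0 0; 0 0 2 0 0")

```text
time: 69.0
ee_pos: [0.5099, 0.163, 0.023]
tcp_rot: [180.0, -0.2, -102.5]
wrist_force: [-2.9, -12.5, 0.4]
opening: 0.0229
```

Emit:
play_rows(commands="0 0 1 0 0; 0 0 2 0 0; 0 0 2 0 0")

```text
time: 69.25
ee_pos: [0.5094, 0.1631, 0.0228]
tcp_rot: [180.0, -0.4, -102.6]
wrist_force: [-3.6, -22.0, 2.6]
opening: 0.0226
```

Emit:
play_rows(commands="0 -1 -6 0 0; 0 -3 -13 0 0; 0 -3 -13 0 0; 0 -3 -13 8 0; 0 -3 -13 18 0; 0 -3 -13 28 0; 0 -3 -13 28 0; 0 -3 -13 28 0")

```text
time: 69.92
ee_pos: [0.5083, 0.1543, 0.0526]
tcp_rot: [-179.9, 0.1, -102.4]
wrist_force: [1.1, -0.6, -1.7]
opening: 0.0226
```

Emit:
play_rows(commands="0 -6 -25 0 0; 0 -13 -55 0 0; 0 -20 -90 0 0; 0 -29 -130 10 0; 0 -38 -170 20 0; 0 -47 -210 30 0; 0 -47 -210 30 -7; 0 -47 -210 30 -14; 0 -47 -210 30 -21; 0 -47 -210 30 -28")

```text
time: 70.75
ee_pos: [0.4604, -0.0566, 0.0812]
tcp_rot: [180.0, 0.0, -130.8]
wrist_force: [0.6, -0.5, -2.0]
opening: 0.0232
```

```bash
python3 - <<'E'
from h import *
s=snap("scene","g1",(180,130,380,280),4); t=snap("top","g1t")
o=get_obs();print(o["ee_pos"],o["tcp_rot"],o["opening"])
E
```

```text
[ 0.46038789 -0.05628784  0.08106847] [ 1.79985193e+02 -8.22807973e-03 -1.30564958e+02] 0.02267597278604662
```

View pics/g1.png

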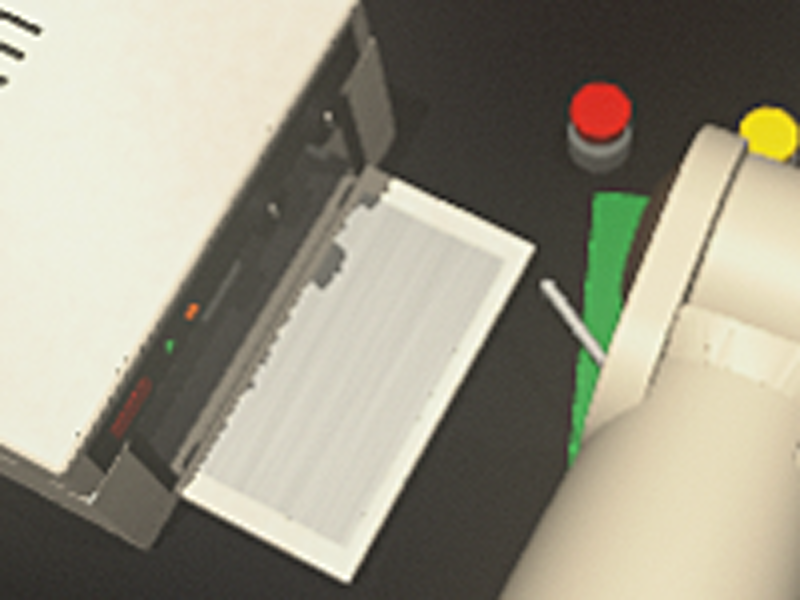

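Emit:
play_rows(commands="0 5 6 0 -7; 0 10 12 0 -14; 0 15 18 0 -21; 0 20 24 0 -28; 0 25 30 0 -35; 0 29 36 0 -41; 0 29 36 -25 -41; 0 29 36 -55 -41; 0 29 36 -75 -41; 0 29 36 -85 -41")

```text
time: 71.68
ee_pos: [0.4878, -0.0199, -0.0067]
tcp_rot: [180.0, -0.2, -171.1]
wrist_force: [-0.9, 0.1, -2.8]
opening: 0.0229
```

Emit:
play_rows(commands="0 0 0 -3 0; 0 0 0 -6 0; 0 0 0 -9 0; 0 0 0 -9 0; 0 0 0 -9 0")

```text
time: 72.1
ee_pos: [0.4901, -0.0203, -0.0118]
tcp_rot: [-180.0, 0.1, -171.4]
wrist_force: [-0.2, 0.1, -2.3]
opening: 0.0231
```

Emit:
play_rows(commands="0 0 0 -1 0; 0 0 0 -2 0; 0 0 0 -2 0")

```text
time: 72.35
ee_pos: [0.4896, -0.0203, -0.0146]
tcp_rot: [-180.0, 0.0, -171.4]
wrist_force: [0.6, 0.0, -2.0]
opening: 0.0228
```

Emit:
play_rows(commands="0 0 0 -1 0; 0 0 0 -2 0; 0 0 0 -2 0")

```text
time: 72.6
ee_pos: [0.4893, -0.0202, -0.0169]
tcp_rot: [180.0, -0.0, -171.4]
wrist_force: [0.9, -0.7, -1.7]
opening: 0.023
```

Emit:
play_rows(commands="0 0 0 -1 0; 0 0 0 -1 0")

```text
time: 72.77
ee_pos: [0.4895, -0.0203, -0.0171]
tcp_rot: [-180.0, 0.0, -171.4]
wrist_force: [-2.6, 0.2, 4.3]
opening: 0.0231
```

Emit:
play_rows(commands="0.6 0 0 0 0; 1 0 0 0 0; 1 0 0 0 0; 1 0 0 0 0; 1 0 0 0 0; 1 0 0 30 0; 1 0 0 70 0; 1 0 0 110 0; 1 0 0 150 0; 1 0 0 180 0")

```text
time: 73.6
ee_pos: [0.4898, -0.0203, 0.1658]
tcp_rot: [-180.0, 0.2, -171.4]
wrist_force: [0.7, 0.0, 0.2]
opening: 0.0851
```

Emit:
play_rows(commands="1 -30 30 0 0; 1 -60 60 0 0; 1 -90 90 0 0; 1 -120 120 20 0; 1 -150 150 20 0; 1 -180 180 20 0; 1 -190 190 20 0; 1 -190 190 20 0; 1 -190 190 20 0; 1 -190 190 20 0")

```text
time: 74.43
ee_pos: [0.2998, 0.1697, 0.1823]
tcp_rot: [-180.0, 0.0, -171.4]
wrist_force: [-0.6, -0.8, -0.6]
opening: 0.0855
```

```bash
python3 - <<'E'
from h import *
s=snap("scene","h1"); t=snap("top","h1t")
o=get_obs();print(o["time"],o["ee_pos"],o["qd"].round(1))
hook([("scene",s),("top",t)])
for n,i in(("scene",s),("top",t)):
    H=hsv(i);h,sa,v=[H[...,k].astype(int) for k in range(3)]
    for nm,m,z in(("red",((h<8)|(h>172))&(sa>140)&(v>60),.065),("yel",(abs(h-28)<5)&(sa>150)&(v>120),.065),("blue",(abs(h-108)<8)&(sa>150)&(v>100),.034)):
        for a,c,mm in blobs(m,100):
            p=onz(n,[c],z)[0]
            if p[0]<.8 and abs(p[1])<.35: print(n,nm,a,p.round(4))
E
```

```text
74.5333 [0.30005818 0.16921985 0.18217949] [-0.3  0.2 -0.   0.   0.1  0.1]
scene [(54, [0.5451, -0.01]), (93, [0.4312, -0.0278])]
grip [ 0.4882 -0.0189] yaw 8.9 len 0.1153
top [(31, [0.545, -0.0112]), (34, [0.4335, -0.0271])]
grip [ 0.4893 -0.0191] yaw 8.09 len 0.1126
scene red 190 [0.7366 0.0849 0.065 ]
scene yel 175 [ 0.7483 -0.0373  0.065 ]
scene blue 1053 [ 0.391  -0.2282  0.034 ]
top red 156 [0.7388 0.0847 0.065 ]
top yel 141 [ 0.7488 -0.038   0.065 ]
top blue 734 [ 0.3914 -0.2283  0.034 ]
```

View pics/h1.png

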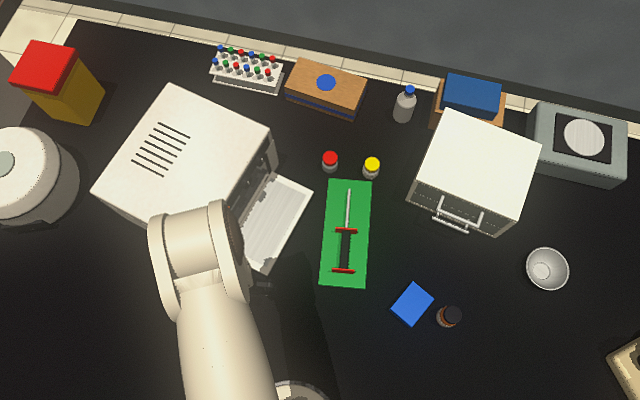

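The last picture shows the hook whole on the mat (guards at about (346,231) and (344,270)), the tray home, the drawer shut, and the pots, jar and box where they were. I'm handing the job in.

```bash
python3 -c "
from workcell import *
print(job_done())"
```

```text
the job is handed in; nothing more can be done
None
```

The job is done as asked and was handed in at 74.5 s.

I drew the tray out to its stop with the hook and opened the top drawer to its stop. All four cases went into the drawer, flat and side by side. I then shut the drawer, pushed the empty tray home with the hook and laid the hook on its mat.

**Last checks**
- **Tray:** it stopped dead against its home stop at 22 N, and the last pictures show it inside.
- **Drawer:** it stopped dead against its shut stop at 24 N. The handle had travelled back the full 160 mm.
- **Cases:** both cameras showed the four about 53 mm apart and flat before I shut the drawer. I could not see inside it afterwards.
- **Hook:** the whole hook is within the mat. Both cameras put its grip near (0.489, -0.019), turned about 8°.
- **Other things:** the pots and slide box measured the same as at the start. I checked the jar only by eye, and it looked unmoved.

**What went wrong or disagreed**
- **Height reading:** the reported tool height reads about 28 mm too low. Because of that my first two grasps of the hook closed on nothing, and the second pushed it about 5 mm. I found the error by touching the bench with the fingers, which reached 38 N at the wrist, and corrected for it.
- **Drawer opening:** it stood about 13 mm ajar at the start, so my pull hit the stop early. The wrist force rose to 87 N, under the 120 N limit.
- **Hook knocked:** it was knocked about 3 cm aside during the case moves. I measured it again before regripping.

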